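# Load the lower medicine tier and socket the upper tier onto it

## Robot

A 7-joint arm with a two-finger parallel gripper is mounted at the origin on the work surface. World frame = base frame: x ahead of the robot, y to its left, z up, the work surface at z = 0. Lengths are in m, angles in rad, forces in N, time in s.
With the tool pointing down it reaches from about 0.4 to 0.875 m from the base axis. Payload 4.4 kg.
Tool frame: the origin (TCP) lies on the centre line of the jaws, within the pads' length; the fingertips stand 8 mm ahead of it and the grasp point (between the pads) lies 11 mm behind it; z points along the fingers, y is the direction in which the jaws open and shut (so a half turn about z gives the same grasp; the last joint's range is limited). The gripper opens to 85 mm and grips with 20 to 120 N. Pads are 22 mm wide; open, the fingers measure 114 mm over their backs; the gripper's body (76 mm by 85 mm) begins 54 mm behind the grasp point. The pads swing forward as they close: fully open they stand 13 mm farther back than shut.
Start: joints at [-1.334, 0.628, 0.038, 1.517, -0.027, 0.996, -0.02], TCP at [0.194, 0.62, 0.205] pointing down, gripper open.
Joint ranges: [-3.06, 3.06], [-0.37, 2.12], [-1.25, 1.32], [0.18, 2.47], [-1.1, 4.24], [0.23, 1.98], [-2.94, 2.94]. Speed limits (rad/s): [2.57, 2.57, 3.14, 3.14, 3.14, 3.14, 3.14].

## Interface

Orientations are given as a unit quaternion [x, y, z, w].
In Python, from rig import env gives the robot as it stands.
- The arm moves only by the tool move_arm, never from a script. Its argument "targets" is a list of rows, each an object with "delta_pos": the shift along the tool's x, y, z in mm, a list of three; "turn": the turn about the tool's z in degrees. A call has 1 to 10 rows; each row is the pose to reach, as a shift and turn from the pose commanded when the call began, along the tool's axes at that moment; what a row does not reach only later rows make up. A row lasts 1/12 s, in which the tool goes at most 41.7 mm and 7.16 degrees, less where a joint would pass 70% of its speed; a pose out of reach is approached as far as the arm can. A call with a gripper value outside its range is refused whole. "claw" is the closure, from -1 (fully open) to 1 (shut), set as the call begins (left out, the last holds). The fingers move at their own pace and stop on an object; the grip force is fixed at half the most. Time passes only in rows, so rows that repeat a pose let the fingers close. It gives the time, the measured TCP pose, the force and the opening at its end, in the units of the state.
- env.read_state(): the state, without advancing time (a new reading comes with each control period).
- env.grab_frame(name): name is "side" or "top"; returns the picture (400x640x3 uint8, red, green, blue); there is no depth.
- env.camera_model(name): a dict with "fx", "fy", "cx", "cy" (pixels), "world_from_camera" (4x4, takes a point from camera to world coordinates). Camera axes: x right, y up, looking along -z (the intrinsics and any distortion apply to the point x, -y, -z); pixel columns grow to the right and rows downward; lengths in m; the calibration is good to about 2 mm. A picture is of the moment at which its call begins. camera_model takes no time and is no camera call.
- env.sign_off(): hands the job in, once; it reports no verdict.
The state is a dict: "clock": time; "joint_pos": joint angles; "joint_vel": joint speeds; "tau": joint torques, N m; "tcp_pos": TCP position; "orientation": TCP orientation; "ft_force": force on the tool from outside, world axes, zero at the start; "moment": the same for the moment, N m; "grip_width": opening from 0.0 (shut) to 1.0 (fully open).
Only numpy, scipy, OpenCV 4.12 (cv2) and the standard library are available. Lean on these libraries where they do the work, as an engineer would, in place of code of your own. Each camera call takes 0.05 s, during which the arm holds its last target.

## Task

First lay the white medicine carton flat inside the lower tier (the tray with four corner cups), then lift the upper tier off the sloped draining stand by its carrying bar and socket its four corner posts into the cups, fully home and level. Set both down gently without dropping them, let go, and leave the bottles and the jar standing where they are.

Things in the scene. Friction and masses are not known exactly. Their poses are not given: they have to be found in the camera images.
- lower_tier: Fixed aluminium tray 160 x 200 mm (x by y), floor 6 mm thick, rims 3 mm thick up to 22 mm above the table. At its corners, centred at x = +-65, y = +-85 mm, steel square cups: walls 4 mm, inside 20 x 20 mm, open-topped, from the floor up to 34 mm above the table. Free floor between cups 102 x 142 mm. Origin: centre of the underside, on the table; z up.
- seat (a point): Point at the centre of the lower tier's floor surface (6 mm above its underside), axes as the lower tier's. The upper tier's origin comes to lie here when it is fully home.
- upper_tier: Loose, 0.35 to 0.6 kg: four dark steel round posts, 16 mm diameter, 76 mm long, at x = +-65, y = +-85 mm, feet tapering to 8 mm over the last 8 mm; slatted aluminium deck 150 x 190 mm, 76 to 90 mm above the feet; black carrying bar over its middle. A half turn makes no difference. Origin: centre of the four feet, in the plane of their ends; z from feet to bar. Starts on the stand.
- bar (a point): Centre of the carrying bar, 125 mm above the upper tier's origin along its z, axes as the upper tier's. The bar runs along y: 14 mm wide (x), 18 mm high (z), 100 mm free between its two uprights, 26 mm clear under it to the deck's rim and 35 mm to the slats. Pinched across x.
- stand: Sloped draining stand, fixed: grey board 190 x 206 mm rising at 25 degrees towards +x (from 44 to about 124 mm above the table), 14 mm lip along the low edge, steel legs. The robot faces its low side. The upper tier stands on the board, so its z leans 25 degrees from vertical towards the stand's -x, its y along the stand's y. Origin: on the table, midway across, 25 mm +x of the low edge.
- carton: White medicine carton with a grey band, 110 x 52 x 42 mm (x, y, z), loose, 0.12 to 0.2 kg, lying flat on the table. Origin: centre of its underside.
- syrup: Bystander: amber bottle, 52 mm diameter, 125 mm high, standing on the robot's side of the lower tier. Origin: centre of its underside.
- tablets: Bystander: white jar, 56 mm diameter, 85 mm high, standing before the stand's low edge. Origin: centre of its underside.
- drops: Bystander: small amber bottle, 44 mm diameter, 100 mm high, standing beyond the carton. Origin: centre of its underside.

How it is judged:
On the way, in this order (a step that is already met when the one before it is completed fails the run):
1. the carton lies flat on the lower tier's floor, let go (x of carton in the frame of seat between -0.05 and 0.05 m and y of carton in the frame of seat between -0.07 and 0.07 m and z of carton in the frame of seat between -0.004 and 0.006 m and angle between carton's own z axis and vertical below 0.1 rad and contact force between the fingers and carton below 0.3 N and linear speed of carton below 0.02 m/s), for 0.2 s.
2. the upper tier's four posts are fully home in the cups (horizontal distance between upper_tier and seat below 0.005 m and z of upper_tier in the frame of seat below 0.004 m and angle between the x axis of upper_tier and the x axis of lower_tier, either way round below 0.06 rad and angle between upper_tier's own z axis and vertical below 0.03 rad), for 0.2 s.
At the end, for the whole second after the job is handed in: Carton flat (0.1 rad) on the lower tier's floor, its centre within 50 mm (x) and 70 mm (y) of the middle; upper tier in all four cups: origin within 5 mm sideways of the seat point, at most 4 mm above it, square within 0.06 rad (either way round), upright within 0.03 rad; both at rest (all of step 2 and x of carton in the frame of seat between -0.05 and 0.05 m and y of carton in the frame of seat between -0.07 and 0.07 m and z of carton in the frame of seat between -0.004 and 0.006 m and angle between carton's own z axis and vertical below 0.1 rad and linear speed of each of upper_tier, carton below 0.02 m/s); the robot touches nothing.
It fails at once if a bystander bottle or jar is moved by more than 30 mm or tipped (distance of any of syrup, tablets, drops from where it was at the start of the episode above 0.03 m or angle between any of syrup, tablets, drops's own z axis and vertical above 0.35 rad).
It fails at once if the upper tier is dropped (falls free faster than 0.45 m/s) (contact force between the fingers and upper_tier below 0.3 N and linear speed of upper_tier above 0.45 m/s).
It fails at once if the carton is dropped (falls free faster than 0.45 m/s) (contact force between the fingers and carton below 0.3 N and linear speed of carton above 0.45 m/s).
It also fails if it takes over 69 s, if anything falls off the work surface, if the arm or the gripper's body presses on something with over 40 N, if the wrist force passes 120 N, or if a joint passes its speed limit or range.

## Working session

There is one attempt and no reset: what is moved stays moved. The work goes in short steps, Python scripts to look and compute and a tool call to move; the robot and the scene stay as the last step left them, time stands still between calls to the robot, and variables do not carry over. Pictures are saved under pics/ and viewed, and the job is handed in when it is done.

Besides the shell and the picture viewer there is one more tool, called in YAML: its name, and indented under it one key for each argument. move_arm: Moves the arm, as the interface text tells. Its arguments: {"type":"object","properties":{"targets":{"type":"array","items":{"type":"object","properties":{"delta_pos":{"type":"array","items":{"type":"number"}},"turn":{"type":"number"}}}},"claw":{"type":"number"}},"required":["targets"]}

```bash
ls; mkdir -p pics; python3 - <<'E'
from rig import env
import cv2,json
for n in("side","top"):
    im=env.grab_frame(n); cv2.imwrite(f"pics/{n}0.png",cv2.cvtColor(im,cv2.COLOR_RGB2BGR)); print(n,env.camera_model(n))
print(env.read_state())
E
```

```text
pics
side {'fx': 431.38523063608113, 'fy': 431.38523063608113, 'cx': 318.2116209688566, 'cy': 193.95630995809688, 'world_from_camera': array([[ 0.98316196,  0.10020019, -0.15281517,  0.44529201],
       [-0.18183357,  0.61945661, -0.76368191, -0.76235418],
       [ 0.01814129,  0.77860993,  0.62724594,  0.79624149],
       [ 0.        ,  0.        ,  0.        ,  1.        ]])}
top {'fx': 374.03476804947405, 'fy': 374.03476804947405, 'cx': 328.67868279918616, 'cy': 194.6267446704894, 'world_from_camera': array([[ 0.02308874,  0.992074  , -0.12351554,  0.47875056],
       [-0.99973147,  0.02266765, -0.00481363, -0.0022238 ],
       [-0.00197567,  0.12359351,  0.99233096,  1.1358487 ],
       [ 0.        ,  0.        ,  0.        ,  1.        ]])}
{'clock': 0.1, 'joint_pos': array([-1.333822  ,  0.62928066,  0.03845414,  1.51827992, -0.02699339,
        0.99625362, -0.01996933]), 'joint_vel': array([ 0.00147232, -0.00336956, -0.00010645, -0.00275263, -0.00159731,
        0.00066022,  0.00084967]), 'tau': array([ 3.02986329e-03, -5.64522350e+01,  1.23046875e+00, -1.93969023e+01,
        1.12983951e-02,  5.41067348e-03,  7.67793466e-06]), 'tcp_pos': array([0.19361051, 0.6198686 , 0.2039599 ]), 'orientation': array([ 1.50796468e-01,  9.88564464e-01, -8.44003430e-04, -1.13804234e-04]), 'ft_force': array([-0.80709814, -0.07407271, -0.66518402]), 'moment': array([-0.0462831 ,  0.01030363, -0.05174466]), 'grip_width': 1.000887085874173}
```

View pics/side0.png

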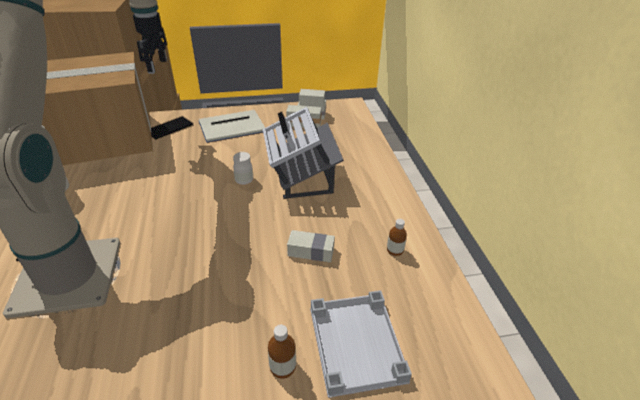

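View pics/top0.png

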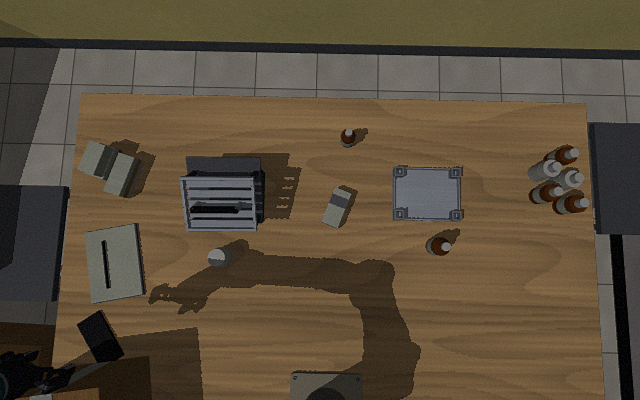

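The side view shows the tray at about (360,342), the carton at (311,247), the tier on the stand at (300,150), and the bottles at (282,355), (397,238) and (243,168). The top view shows the tray at (427,194), the carton at (339,207), the bar at (220,209), the jar at (219,256), syrup at (438,245) and drops at (349,137). I'll zoom in to measure.

```bash
cat > h.py <<'E'
import numpy as np,cv2
from rig import env
def ray(n,uv):
    m=env.camera_model(n);T=m["world_from_camera"]
    d=T[:3,:3]@np.array([(uv[0]-m["cx"])/m["fx"],-(uv[1]-m["cy"])/m["fy"],-1.]);return T[:3,3],d
def onz(n,uv,z):
    o,d=ray(n,uv);return o+d*(z-o[2])/d[2]
def tri(a,b):
    A=[];r=[]
    for n,uv in(("top",a),("side",b)):
        o,d=ray(n,uv);d=d/np.linalg.norm(d);P=np.eye(3)-np.outer(d,d);A.append(P);r.append(P@o)
    x=np.linalg.lstsq(np.vstack(A),np.hstack(r),rcond=None)[0]
    return x, np.linalg.norm(A[0]@x-r[0])+np.linalg.norm(A[1]@x-r[1])
def proj(n,p):
    m=env.camera_model(n);T=m["world_from_camera"];c=T[:3,:3].T@(np.array(p)-T[:3,3])
    return np.array([m["fx"]*c[0]/-c[2]+m["cx"],m["fy"]*c[1]/c[2]+m["cy"]])
def save(im,name): cv2.imwrite("pics/"+name,cv2.cvtColor(im,cv2.COLOR_RGB2BGR))
def crop(im,x,y,w,h,k): return cv2.resize(im[y:y+h,x:x+w],None,fx=k,fy=k,interpolation=cv2.INTER_CUBIC)
E
python3 - <<'E'
from h import *
t=cv2.imread("pics/top0.png")[...,::-1];s=cv2.imread("pics/side0.png")[...,::-1]
save(crop(t,380,155,100,75,8),"t_tray.png")
save(crop(t,170,145,130,90,6),"t_st.png")
save(crop(s,295,280,130,120,5),"s_tray.png")
save(crop(s,250,95,110,110,5),"s_st.png")
E
```

```text
(no output)
```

View pics/t_tray.png

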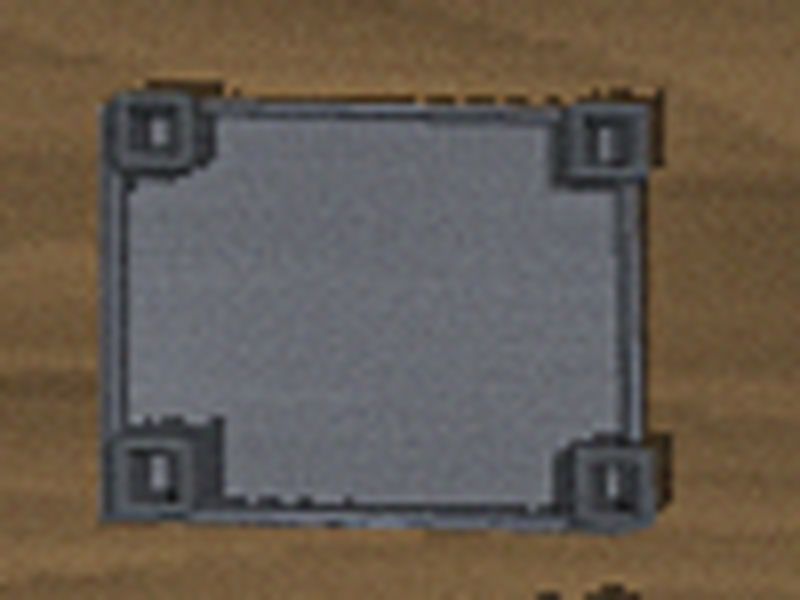

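View pics/t_st.png

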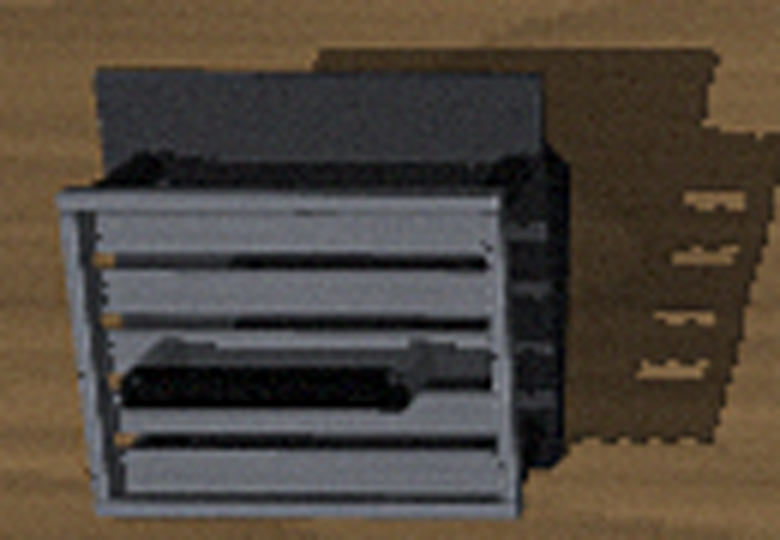

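View pics/s_tray.png

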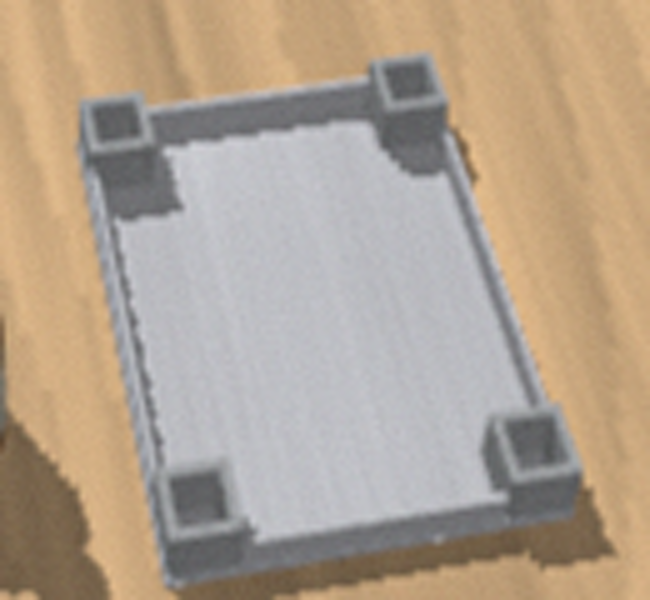

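View pics/s_st.png

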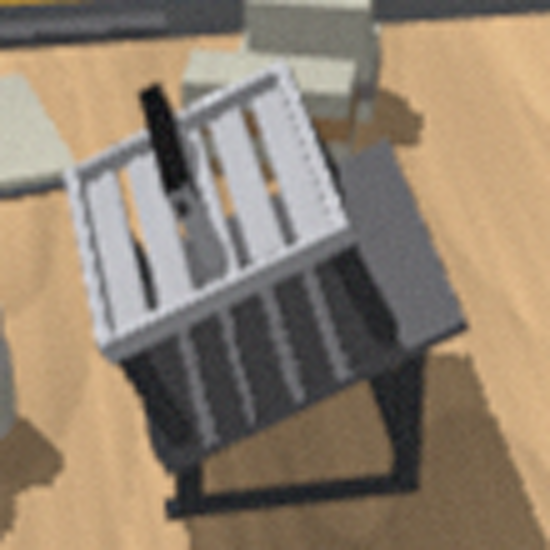

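Top crop: tray cup openings near (155,130), (607,142), (155,475) and (612,482). Side crop: cup openings near (118,122), (407,82), (200,495) and (532,443). The deck corners and bar are also clear in both views, so I'll cast rays for all of them.

```bash
python3 - <<'E'
from h import *
np.set_printoptions(precision=4,suppress=True)
c=lambda p,x,y,k:(x+p[0]/k-.5,y+p[1]/k-.5)
T=[(153,132),(606,142),(155,474),(612,482)];S=[(118,122),(200,495),(407,82),(532,443)]
# top order: TL(+x,+y),TR(+x,-y),BL(-x,+y),BR(-x,-y); side TL=(-x,+y),BL=(-x,-y),TR=(+x,+y),BR=(+x,-y)
ts=dict(zip(("pp","pm","mp","mm"),T));ss=dict(zip(("mp","mm","pp","pm"),S))
for k in ts:
    a=c(ts[k],380,155,8);b=c(ss[k],295,280,5)
    print(k,onz("top",a,.034),onz("side",b,.034),*tri(a,b))
a=dict(pp=(60,190),pm=(500,197),mm=(520,515),mp=(98,515))
b=dict(mp=(68,170),pp=(283,65),pm=(352,232),mm=(108,355))
print("deck")
for k in a: print(k,*tri(c(a[k],170,145,6),c(b[k],250,95,5)))
t=cv2.imread("pics/top0.png");hs=cv2.cvtColor(t,cv2.COLOR_BGR2HSV)
print("carton px")
s=cv2.imread("pics/side0.png")
save(crop(t[...,::-1],310,175,60,60,10),"t_c.png");save(crop(s[...,::-1],275,220,80,60,8),"s_c.png")
E
```

```text
pp [ 0.6919 -0.2044  0.034 ] [ 0.6909 -0.2035  0.034 ] [ 0.6912 -0.2041  0.0349] 0.0010617759183385168
pm [ 0.6919 -0.3735  0.034 ] [ 0.6897 -0.3733  0.034 ] [ 0.6909 -0.3733  0.0339] 0.0021387667281309525
mp [ 0.5638 -0.2051  0.034 ] [ 0.5626 -0.2031  0.034 ] [ 0.5629 -0.2047  0.0362] 0.0014231775759903297
mm [ 0.5647 -0.3734  0.034 ] [ 0.5621 -0.3717  0.034 ] [ 0.5632 -0.3726  0.0357] 0.00273438788243658
deck
pp [0.6339 0.3865 0.1895] 0.003306105431307155
pm [0.6379 0.1982 0.1879] 0.0016513021244926097
mm [0.5045 0.1956 0.1248] 0.002517144921843526
mp [0.4996 0.3825 0.1316] 0.0016581052105190677
carton px
```

View pics/t_c.png

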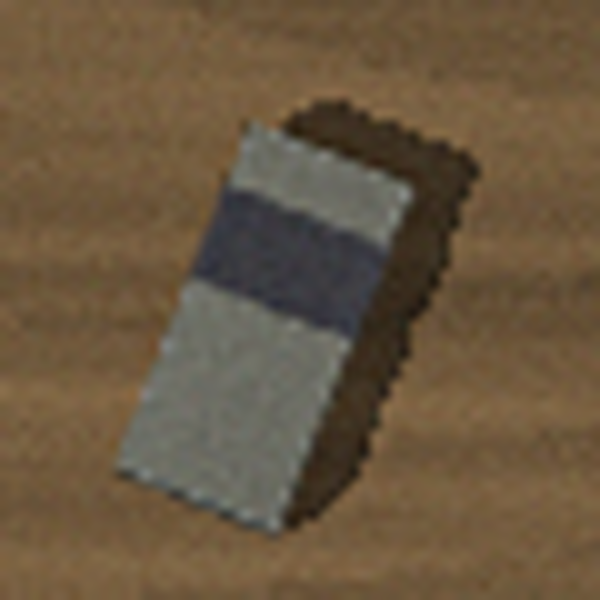

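View pics/s_c.png

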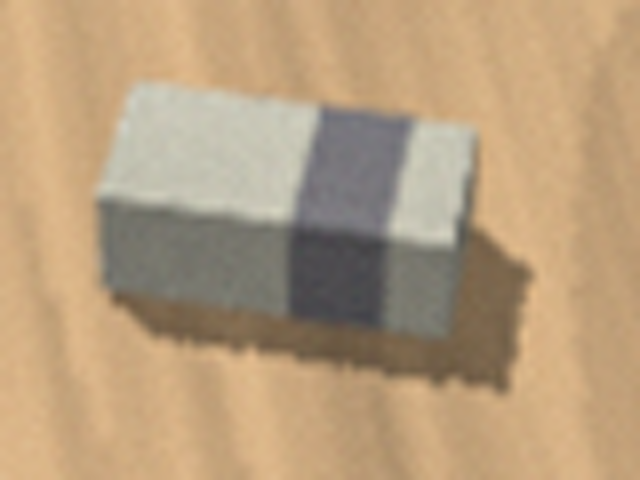

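Both crops show the carton's top face clearly. Its corners in the top crop are (248,122), (413,187), (282,535) and (118,472).

```bash
python3 - <<'E'
from h import *
np.set_printoptions(precision=4,suppress=True)
c=lambda p,x,y,k:(x+p[0]/k-.5,y+p[1]/k-.5)
A=[(248,122),(413,187),(282,535),(118,472)];B=[(478,128),(460,245),(98,195),(138,83)]
# side: TR=+x+y,BR=+x-y, BL=-x-y, TL=-x+y
P=np.array([onz("top",c(p,310,175,10),.042)[:2] for p in A]);Q=np.array([onz("side",c(p,275,220,8),.042)[:2] for p in B])
for X in(P,Q):
    d=X[0]+X[1]-X[2]-X[3];e=X[0]+X[3]-X[1]-X[2]
    print(X.mean(0),np.degrees(np.arctan2(d[1],d[0])),np.degrees(np.arctan2(e[1],e[0])),np.linalg.norm(d)/2,np.linalg.norm(e)/2)
    
for n,a in (("jar",(219,256)),): print(n,onz("top",a,.085))
print("syrup",onz("top",(445,247),.125),"drops",onz("top",(348,132),.1))
pb=np.array([.554,.2905,.190])
y=np.array([-.024,1,0])
for s in(-.05,0,.05):
    p=pb+s*y; u=proj("top",p);v=proj("side",p);print("bar",s,(u-[169.5,144.5])*6,(v-[249.5,94.5])*5)
E
```

```text
[ 0.5779 -0.0194] -19.235892766790506 69.96422677031887 0.10975454503638533 0.0517822400676431
[ 0.5791 -0.0178] -20.227617183367922 70.01973662182569 0.10978808294035398 0.050455901764946
jar [0.4309 0.3033 0.085 ]
syrup [ 0.4705 -0.3117  0.125 ] drops [ 0.7888 -0.0481  0.1   ]
bar -0.05 [389.9455 384.8238] [185.3605 200.1286]
bar 0 [271.7633 384.9507] [171.9181 154.1183]
bar 0.05 [153.6041 385.0775] [159.3004 110.9304]
```

```bash
python3 - <<'E'
from h import *
np.set_printoptions(precision=4,suppress=True)
c=lambda p,x,y,k:(x+p[0]/k-.5,y+p[1]/k-.5)
print(tri(c((265,388),170,145,6),c((166,140),250,95,5)))
t=cv2.imread("pics/top0.png")[...,::-1];s=cv2.imread("pics/side0.png")[...,::-1]
a=crop(t,185,195,65,25,12);b=crop(s,270,105,30,35,14)
save(a,"tb.png");save(np.clip(b.astype(int)*2,0,255).astype(np.uint8),"sb.png")
E
```

```text
(array([0.5515, 0.2904, 0.1992]), np.float64(0.0009292884454448754))
```

View pics/tb.png

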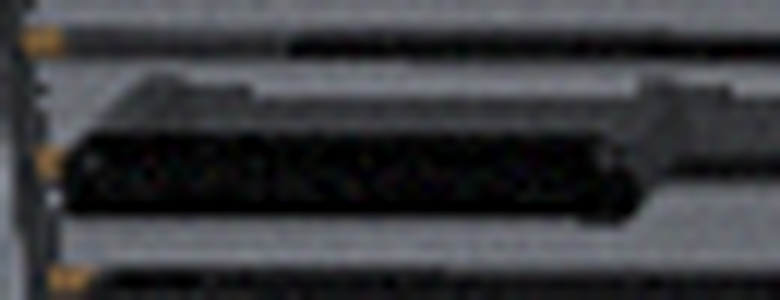

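View pics/sb.png

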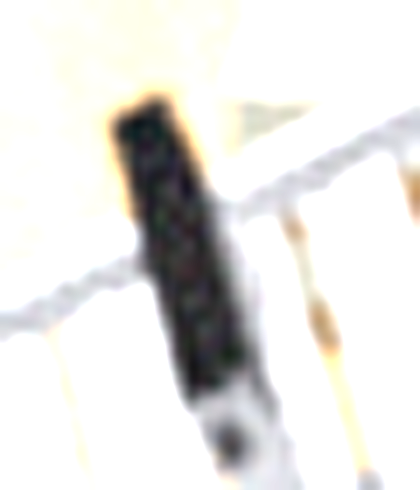

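```bash
cat >> h.py <<'E'
from scipy.spatial.transform import Rotation as Ro
def go(x,y,z,jaw,cmd=None):
    s=env.read_state();R=Ro.from_quat(s["orientation"]).as_matrix();p=s["tcp_pos"]
    d=R.T@(np.array([x,y,z])-p)*1000;ang=np.degrees(np.arctan2(R[1,1],R[0,1]))
    t=-(jaw-ang);t=(t+90)%180-90
    print("t",s["clock"],"pos",np.round(p,4),"jaw",round(ang,2),"tilt",np.round(R[:2,2],4),"F",np.round(s["ft_force"],1),"grip",round(s["grip_width"],3))
    print("delta",np.round(d,1),"turn",round(t,2),"j",np.round(s["joint_pos"],2))
E
python3 -c "
from h import *
go(.5785,-.0186,.22,70.1)"
```

```text
t 0.1 pos [0.1936 0.6199 0.204 ] jaw 72.65 tilt [-0.0005 -0.0016] F [-0.8 -0.1 -0.7] grip 1.001
delta [-557.7 -494.7  -15.2] turn 2.55 j [-1.33  0.63  0.04  1.52 -0.03  1.   -0.02]
```

move_arm:
  claw: -1
  targets:
    - {"delta_pos": [-10,-9,-25],"turn": 0}
    - {"delta_pos": [-35,-31,-50],"turn": 0}
    - {"delta_pos": [-62,-55,-60],"turn": 0}
    - {"delta_pos": [-90,-80,-60],"turn": 0}
    - {"delta_pos": [-118,-105,-60],"turn": 0.5}
    - {"delta_pos": [-146,-130,-60],"turn": 1}
    - {"delta_pos": [-174,-154,-60],"turn": 1}
    - {"delta_pos": [-202,-179,-60],"turn": 1}
    - {"delta_pos": [-230,-204,-60],"turn": 1}
    - {"delta_pos": [-258,-229,-60],"turn": 1}

```text
clock: 0.93
tcp_pos: [0.3722, 0.3231, 0.2646]
orientation: [0.159, 0.987, -0.0, -0.0]
ft_force: [-0.1, -0.5, -0.8]
grip_width: 0.998
```

move_arm:
  targets:
    - {"delta_pos": [-28,-25,0],"turn": 0.5}
    - {"delta_pos": [-56,-50,0],"turn": 1}
    - {"delta_pos": [-84,-75,0],"turn": 1}
    - {"delta_pos": [-112,-99,0],"turn": 1}
    - {"delta_pos": [-140,-124,0],"turn": 1}
    - {"delta_pos": [-168,-149,0],"turn": 1.5}
    - {"delta_pos": [-196,-174,10],"turn": 1.5}
    - {"delta_pos": [-224,-199,20],"turn": 1.5}
    - {"delta_pos": [-252,-224,40],"turn": 1.5}
    - {"delta_pos": [-276,-245,60],"turn": 1.5}

```text
clock: 1.77
tcp_pos: [0.5579, 0.0029, 0.2045]
orientation: [0.173, 0.985, -0.0, 0.001]
ft_force: [0.6, -0.2, 0.2]
grip_width: 1.001
```

```bash
python3 -c "
from h import *
go(.5785,-.0186,.016,70.1)"
```

```text
t 1.7667 pos [0.5579 0.0029 0.2045] jaw 70.08 tilt [ 0.0018 -0.0005] F [ 0.6 -0.2  0.2] grip 1.001
delta [-26.4 -13.3 188.6] turn -0.02 j [-0.18  0.5   0.19  1.78 -0.12  0.87  1.28]
```

move_arm:
  targets:
    - {"delta_pos": [-22,-10,15],"turn": 0}
    - {"delta_pos": [-22,-10,45],"turn": 0}
    - {"delta_pos": [-22,-10,75],"turn": 0}
    - {"delta_pos": [-22,-10,95],"turn": 0}
    - {"delta_pos": [-22,-10,100],"turn": 0}
    - {"delta_pos": [-22,-10,100],"turn": 0}

```text
clock: 2.27
tcp_pos: [0.5724, -0.0114, 0.1031]
orientation: [0.172, 0.985, -0.0, -0.002]
ft_force: [0.6, 0.2, 0.1]
grip_width: 1.002
```

```bash
python3 -c "
from h import *
go(.5785,-.0186,.016,70.1)
save(crop(env.grab_frame('side'),250,170,160,120,5),'s1.png')"
```

```text
t 2.2667 pos [ 0.5724 -0.0114  0.1031] jaw 70.15 tilt [-0.004  -0.0001] F [0.6 0.2 0.1] grip 1.002
delta [-8.5 -4.6 87.1] turn 0.05 j [-0.13  0.66  0.15  1.83 -0.15  0.67  1.34]
```

View pics/s1.png

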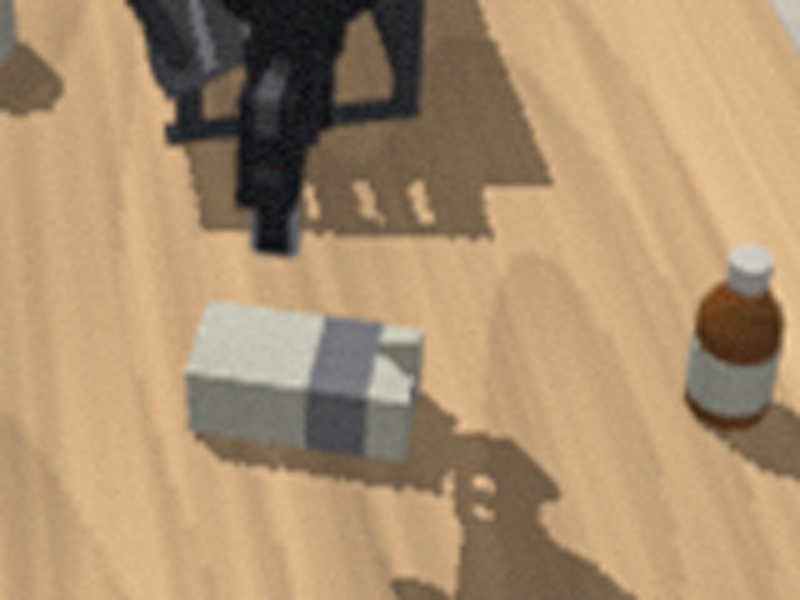

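The fingers are above the carton, at about (275,200) in the crop, and the carton hasn't moved. Next I descend and close.

move_arm:
  targets:
    - {"delta_pos": [-8,-4,20],"turn": 0}
    - {"delta_pos": [-8,-4,45],"turn": 0}
    - {"delta_pos": [-8,-4,65],"turn": 0}
    - {"delta_pos": [-8,-4,78],"turn": 0}
    - {"delta_pos": [-8,-4,86],"turn": 0}
    - {"delta_pos": [-8,-4,86],"turn": 0}
    - {"delta_pos": [-8,-4,86],"turn": 0}

```text
clock: 2.9
tcp_pos: [0.5811, -0.0178, 0.02]
orientation: [0.172, 0.985, 0.0, 0.001]
ft_force: [-0.4, -0.7, -0.0]
grip_width: 1.003
```

```bash
python3 -c "
from h import *
go(.5785,-.0186,.016,70.1)"
```

```text
t 2.9 pos [ 0.5811 -0.0178  0.02  ] jaw 70.16 tilt [ 0.0018 -0.0001] F [-0.4 -0.7 -0. ] grip 1.003
delta [ 2.2 -1.6  3.9] turn 0.06 j [-0.09  0.79  0.12  1.85 -0.17  0.5   1.37]
```

move_arm:
  claw: 1
  targets:
    - {"delta_pos": [2,-1.5,3],"turn": 0}
    - {"delta_pos": [2,-1.5,3],"turn": 0}
    - {"delta_pos": [2,-1.5,3],"turn": 0}
    - {"delta_pos": [2,-1.5,3],"turn": 0}
    - {"delta_pos": [2,-1.5,3],"turn": 0}
    - {"delta_pos": [2,-1.5,3],"turn": 0}

```text
clock: 3.4
tcp_pos: [0.5779, -0.0185, 0.016]
orientation: [0.172, 0.985, 0.0, 0.0]
ft_force: [-0.1, 0.0, -1.9]
grip_width: 0.149
```

```bash
python3 -c "
from h import *
go(.627,-.289,.14,0)"
```

```text
t 3.4 pos [ 0.5779 -0.0185  0.016 ] jaw 70.15 tilt [0.0004 0.0001] F [-0.1  0.  -1.9] grip 0.149
delta [-138.1 -237.7 -124. ] turn 70.15 j [-0.09  0.8   0.12  1.86 -0.18  0.49  1.37]
```

```bash
python3 -c "
from h import *
print(env.read_state()['grip_width'])
a=crop(env.grab_frame('side'),250,170,160,120,5);save(a,'s2.png')
save(crop(env.grab_frame('top'),290,150,100,80,8),'t2.png')
"
```

```text
0.14901920414652692
```

View pics/s2.png

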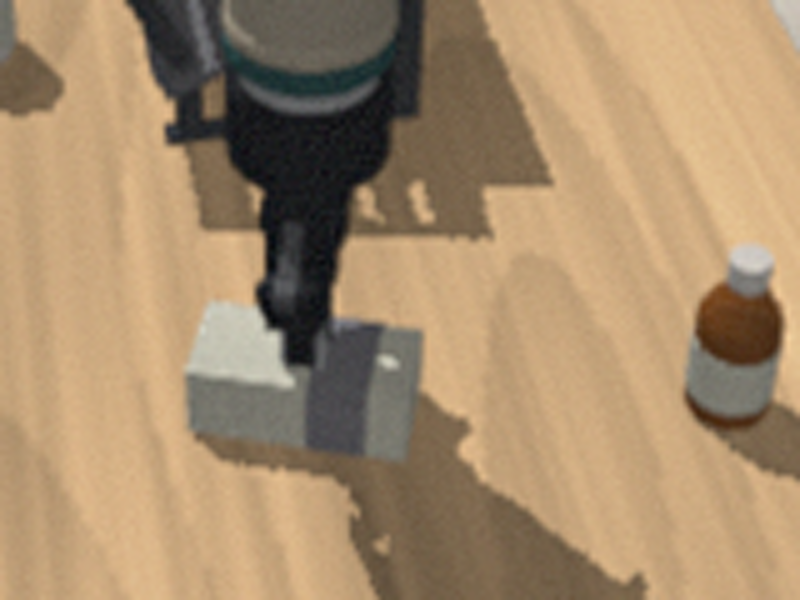

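View pics/t2.png

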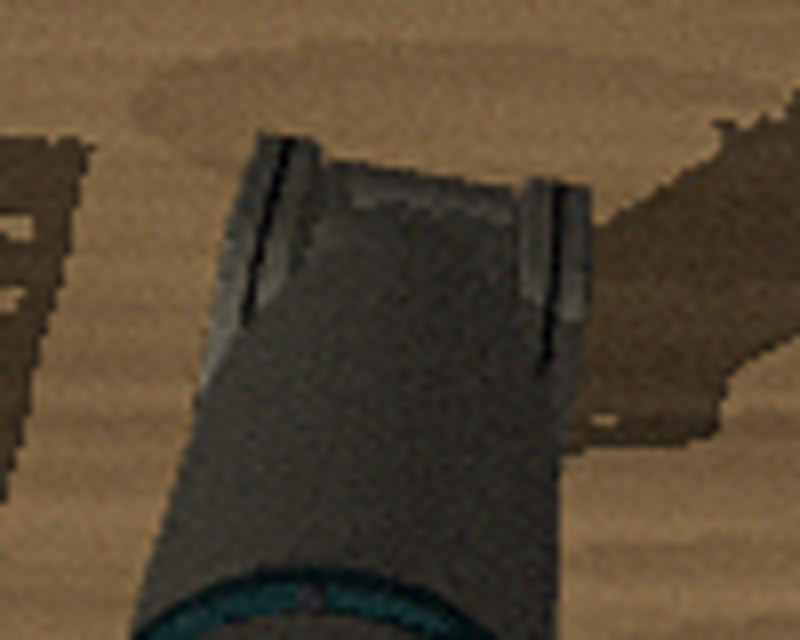

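```bash
python3 -c "
from h import *
j=np.array([.34,.94,0])
for n,o,k in(('side',[249.5,169.5],5),('top',[289.5,149.5],8)):
  for d in(-.033,-.026,0,.026,.033):
    for z in(.008,.042,.1): print(n,d,z,np.round((proj(n,np.array([.578,-.0185,z])+d*j)-o)*k))
"
```

```text
side -0.033 0.008 [294. 449.]
side -0.033 0.042 [294. 400.]
side -0.033 0.1 [294. 313.]
side -0.026 0.008 [296. 438.]
side -0.026 0.042 [297. 390.]
side -0.026 0.1 [297. 303.]
side 0 0.008 [306. 400.]
side 0 0.042 [306. 352.]
side 0 0.1 [307. 265.]
side 0.026 0.008 [315. 364.]
side 0.026 0.042 [315. 316.]
side 0.026 0.1 [316. 230.]
side 0.033 0.008 [317. 355.]
side 0.033 0.042 [318. 307.]
side 0.033 0.1 [319. 220.]
top -0.033 0.008 [450. 502.]
top -0.033 0.042 [454. 495.]
top -0.033 0.1 [461. 481.]
top -0.026 0.008 [433. 495.]
top -0.026 0.042 [436. 488.]
top -0.026 0.1 [443. 474.]
top 0 0.008 [368. 470.]
top 0 0.042 [370. 462.]
top 0 0.1 [373. 447.]
top 0.026 0.008 [304. 445.]
top 0.026 0.042 [304. 437.]
top 0.026 0.1 [303. 420.]
top 0.033 0.008 [287. 439.]
top 0.033 0.042 [286. 430.]
top 0.033 0.1 [284. 413.]
```

```bash
python3 -c "
from h import *
go(.578,-.0185,.016,70)
save(crop(env.grab_frame('side'),275,185,75,85,9)[:600],'s3.png')
t=env.grab_frame('top');save(crop(t,310,165,70,70,8),'t3.png')
go(.578,-.0185,.016,70)
"
```

```text
t 3.5 pos [ 0.5778 -0.0186  0.0159] jaw 70.15 tilt [0.0002 0.    ] F [-0.8  0.5  0. ] grip 0.0
delta [-0.2  0.1 -0.1] turn 0.15 j [-0.09  0.8   0.12  1.86 -0.18  0.49  1.37]
t 3.6 pos [ 0.5777 -0.0186  0.0158] jaw 70.15 tilt [0. 0.] F [ 0.2 -0.1 -0.3] grip -0.001
delta [-0.2  0.2 -0.2] turn 0.15 j [-0.09  0.8   0.12  1.86 -0.18  0.49  1.37]
```

View pics/s3.png

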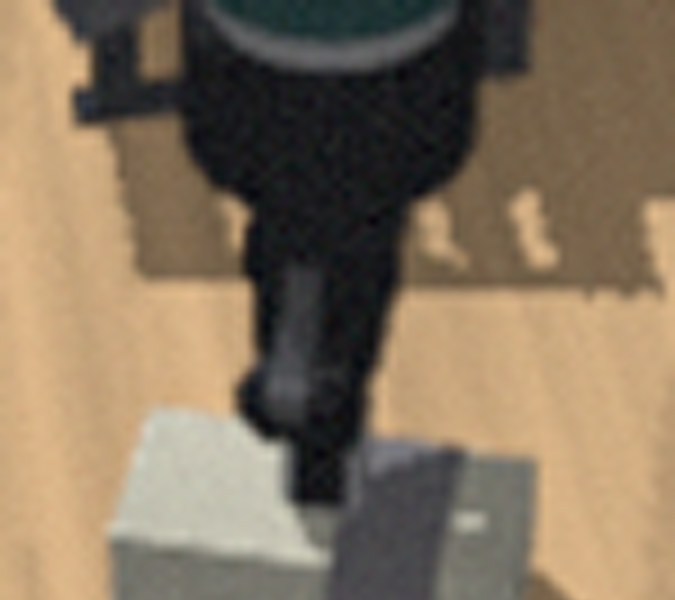

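```bash
python3 -c "
from h import *
j=np.array([.298,.954,0])
for z in(.196,.209,.23,.25):
  for d in(-.05,0,.05):
    p=np.array([.1936,.6199,z])+d*j
    print(z,d,np.round(proj('side',p),1),np.round(proj('top',p),1))
s=cv2.imread('pics/side0.png')[...,::-1];save(crop(s,120,0,60,80,8)[:600],'g_s.png')
t=cv2.imread('pics/top0.png')[...,::-1];save(crop(t,0,325,90,75,8),'g_t.png')
"
```

```text
0.196 -0.05 [154.   88.1] [ 87.5 361.5]
0.196 0 [160.4  81.4] [ 68.4 354.5]
0.196 0.05 [166.5  75.1] [ 49.3 347.6]
0.209 -0.05 [153.1  84.2] [ 83.9 363.3]
0.209 0 [159.6  77.6] [ 64.6 356.2]
0.209 0.05 [165.7  71.3] [ 45.3 349.1]
0.23 -0.05 [151.6  77.8] [ 78.  366.2]
0.23 0 [158.2  71.3] [ 58.2 358.9]
0.23 0.05 [164.4  65.2] [ 38.5 351.7]
0.25 -0.05 [150.1  71.6] [ 72.1 369.1]
0.25 0 [156.8  65.2] [ 51.8 361.7]
0.25 0.05 [163.1  59.2] [ 31.6 354.3]
```

View pics/g_s.png

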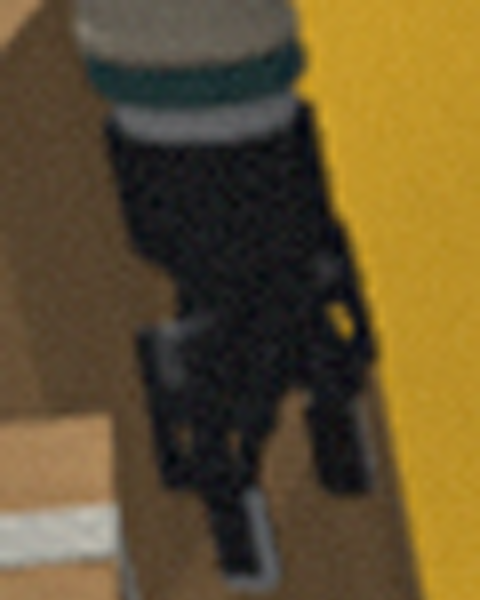

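View pics/g_t.png

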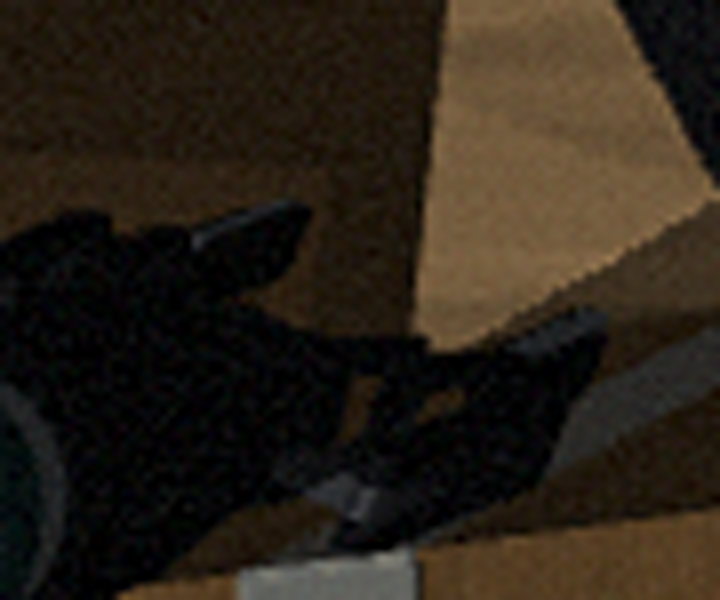

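View pics/t3.png

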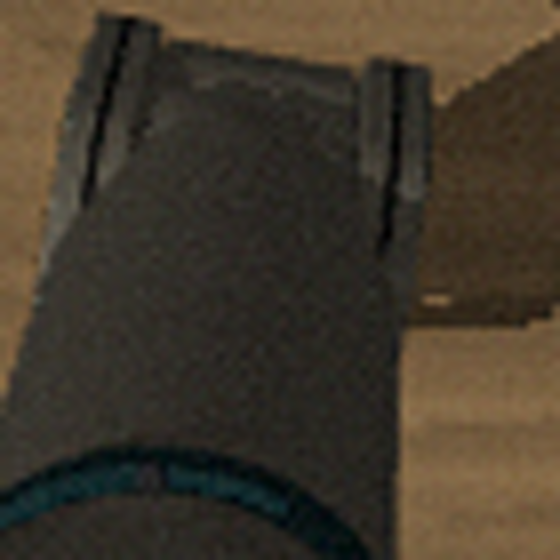

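The picture shows the fingers shut just above the carton, with the tip at px (310,240). They are not around it. The real fingertips therefore sit higher than the reported TCP implies, so I'll measure that offset from the start pictures.

```bash
python3 -c "
from h import *
f=lambda p,x,y:(x+p[0]/8-.5,y+p[1]/8-.5)
a=tri(f((597,325),0,325),f((250,583),120,0));b=tri(f((298,215),0,325),f((343,488),120,0))
print(a,b,(a[0]+b[0])/2)
"
```

```text
(array([0.18332173, 0.57049474, 0.24745537]), np.float64(0.00625084449088896)) (array([0.21073435, 0.65805289, 0.24880901]), np.float64(0.0077876203832924935)) [0.19702804 0.61427382 0.24813219]
```

The open tips measure about z = 0.248, where the reported TCP implies about 0.209. So real tool height is roughly reported z + 35–39 mm, consistent with the shut tips hovering at about 0.042 over the carton. I'll raise, open and descend again with that correction, watching the force.

move_arm:
  claw: -1
  targets:
    - {"delta_pos": [0,0,-10],"turn": 0}
    - {"delta_pos": [0,0,-20],"turn": 0}
    - {"delta_pos": [0,0,-20],"turn": 0}
    - {"delta_pos": [0,0,-20],"turn": 0}
    - {"delta_pos": [0,0,-20],"turn": 0}
    - {"delta_pos": [0,0,-20],"turn": 0}
    - {"delta_pos": [0,0,-20],"turn": 0}
    - {"delta_pos": [0,0,-20],"turn": 0}

```text
clock: 4.27
tcp_pos: [0.5774, -0.0186, 0.0355]
orientation: [0.172, 0.985, -0.0, -0.0]
ft_force: [-0.8, 0.4, -0.6]
grip_width: 1.001
```

```bash
python3 -c "
from h import *
go(.5785,-.0186,-.016,70)
save(crop(env.grab_frame('side'),275,185,75,85,9)[:650],'s4.png')
"
```

```text
t 4.2667 pos [ 0.5774 -0.0186  0.0355] jaw 70.15 tilt [-0.0006  0.    ] F [-0.8  0.4 -0.6] grip 1.001
delta [-1.   0.4 51.5] turn 0.15 j [-0.1   0.76  0.12  1.86 -0.17  0.53  1.37]
```

View pics/s4.png

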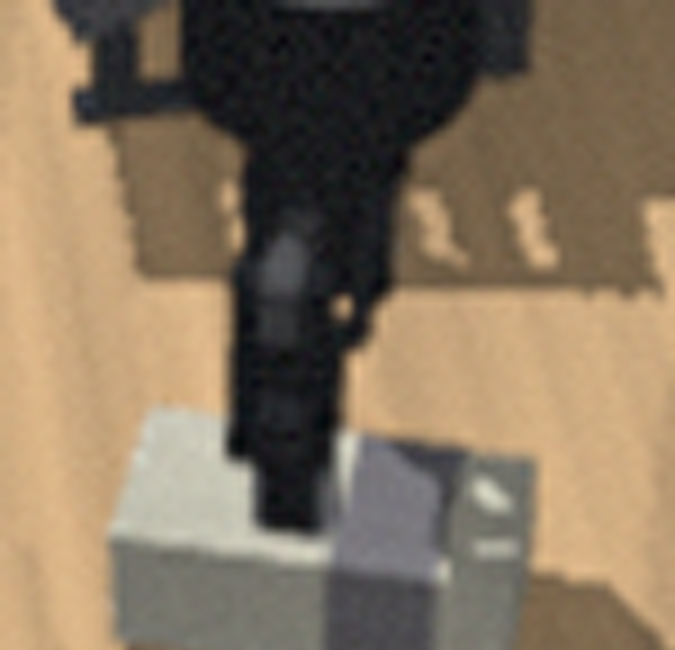

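The near fingertip at px (307,243) sits at z of about 0.077, giving an offset of about 36 mm. That agrees with the earlier estimate, so I descend 52 mm.

move_arm:
  targets:
    - {"delta_pos": [-1,0,15],"turn": 0}
    - {"delta_pos": [-1,0,30],"turn": 0}
    - {"delta_pos": [-1,0,42],"turn": 0}
    - {"delta_pos": [-1,0,50],"turn": 0}
    - {"delta_pos": [-1,0,52],"turn": 0}
    - {"delta_pos": [-1,0,52],"turn": 0}

```text
clock: 4.82
tcp_pos: [0.578, -0.019, -0.0169]
orientation: [0.172, 0.985, -0.0, -0.001]
ft_force: [-0.0, 0.0, 0.8]
grip_width: 1.0
```

move_arm:
  claw: 1
  targets:
    - {"delta_pos": [0,0,0],"turn": 0}
    - {"delta_pos": [0,0,0],"turn": 0}
    - {"delta_pos": [0,0,0],"turn": 0}
    - {"delta_pos": [0,0,0],"turn": 0}
    - {"delta_pos": [0,0,0],"turn": 0}

```text
clock: 5.23
tcp_pos: [0.5794, -0.019, -0.0153]
orientation: [0.172, 0.985, 0.0, 0.001]
ft_force: [-0.1, -0.6, 5.6]
grip_width: 0.6
```

```bash
python3 -c "
from h import *
go(.627,-.289,.12,0)
save(crop(env.grab_frame('side'),275,185,75,85,9)[:650],'s5.png')
"
```

```text
t 5.2333 pos [ 0.5794 -0.019  -0.0153] jaw 70.15 tilt [0.0018 0.    ] F [-0.1 -0.6  5.6] grip 0.6
delta [-136.7 -237.8 -135.2] turn 70.15 j [-0.08  0.85  0.1   1.87 -0.18  0.44  1.38]
```

View pics/s5.png

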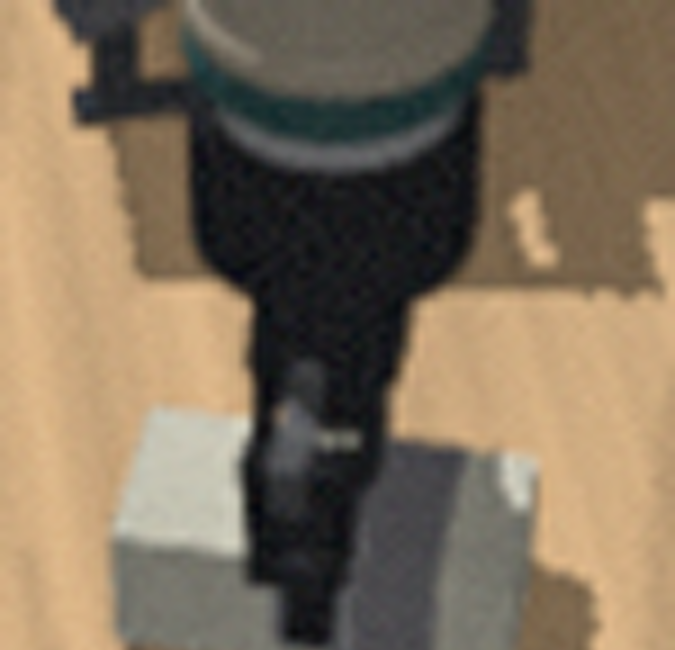

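The carton is gripped, with an opening of 0.60 (about 51 mm). The near finger sits on its near face at crop (305,600). Next I lift and carry.

move_arm:
  targets:
    - {"delta_pos": [0,0,-8],"turn": 0}
    - {"delta_pos": [0,0,-25],"turn": 0}
    - {"delta_pos": [0,0,-50],"turn": 0}
    - {"delta_pos": [-3,-5,-72],"turn": 2}
    - {"delta_pos": [-12,-20,-85],"turn": 6}
    - {"delta_pos": [-25,-43,-90],"turn": 12}
    - {"delta_pos": [-38,-67,-90],"turn": 18}
    - {"delta_pos": [-52,-91,-90],"turn": 24}
    - {"delta_pos": [-66,-115,-90],"turn": 30}
    - {"delta_pos": [-80,-139,-90],"turn": 36}

```text
clock: 6.12
tcp_pos: [0.6063, -0.1778, 0.0741]
orientation: [0.471, 0.882, 0.0, -0.0]
ft_force: [-0.1, -0.0, -1.0]
grip_width: 0.597
```

```bash
python3 -c "
from h import *
go(.627,-.289,.075,0)
"
```

```text
t 6.1167 pos [ 0.6063 -0.1778  0.0741] jaw 33.87 tilt [-0.0005  0.0005] F [-0.1 -0.  -1. ] grip 0.597
delta [-103.8  -44.8   -0.9] turn 33.87 j [ 0.06  0.78  0.3   1.69 -0.32  0.72  1.11]
```

move_arm:
  targets:
    - {"delta_pos": [-20,-9,0],"turn": 6}
    - {"delta_pos": [-42,-18,0],"turn": 12}
    - {"delta_pos": [-64,-28,0],"turn": 18}
    - {"delta_pos": [-84,-37,0],"turn": 24}
    - {"delta_pos": [-97,-42,0],"turn": 29}
    - {"delta_pos": [-103,-45,0],"turn": 33}
    - {"delta_pos": [-104,-45,0],"turn": 34}
    - {"delta_pos": [-104,-45,0],"turn": 34}
    - {"delta_pos": [-104,-45,0],"turn": 34}

```text
clock: 6.87
tcp_pos: [0.6276, -0.2867, 0.0735]
orientation: [0.705, 0.709, 0.0, -0.001]
ft_force: [0.0, -0.5, -2.1]
grip_width: 0.597
```

```bash
python3 -c "
from h import *
go(.627,-.289,-.010,0)
save(crop(env.grab_frame('side'),260,250,160,150,5)[:600],'s6.png')
go(.627,-.289,-.010,0)
"
```

```text
t 6.8667 pos [ 0.6276 -0.2867  0.0735] jaw 0.29 tilt [-0.0007  0.0016] F [ 0.  -0.5 -2.1] grip 0.597
delta [-2.5 -0.6 83.5] turn 0.29 j [ 0.14  0.88  0.45  1.51 -0.46  0.86  0.76]
t 6.9167 pos [ 0.6278 -0.2865  0.0736] jaw 0.3 tilt [-0.0005  0.0016] F [ 0.6  0.6 -0.5] grip 0.6
delta [-2.6 -0.8 83.6] turn 0.3 j [ 0.14  0.88  0.45  1.51 -0.46  0.86  0.76]
```

View pics/s6.png

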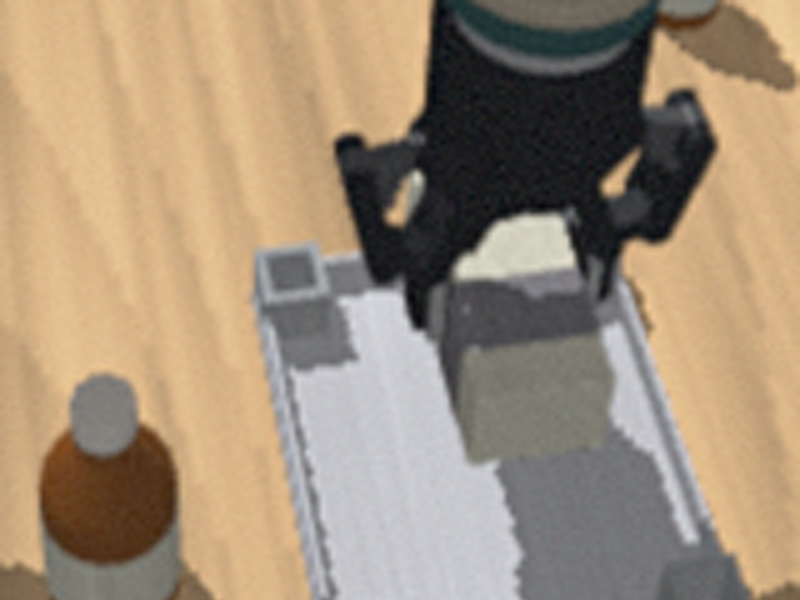

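The carton hangs level over the tray, at about (530,390) in the crop, clear of the syrup at (105,480). Next I lower it.

move_arm:
  targets:
    - {"delta_pos": [-2,-1,15],"turn": 0}
    - {"delta_pos": [-2,-1,35],"turn": 0}
    - {"delta_pos": [-2,-1,52],"turn": 0}
    - {"delta_pos": [-2,-1,64],"turn": 0}
    - {"delta_pos": [-2,-1,71],"turn": 0}
    - {"delta_pos": [-2,-1,75],"turn": 0}
    - {"delta_pos": [-2,-1,77],"turn": 0}
    - {"delta_pos": [-2,-1,79],"turn": 0}
    - {"delta_pos": [-2,-1,80],"turn": 0}

```text
clock: 7.67
tcp_pos: [0.6273, -0.2904, -0.0056]
orientation: [0.706, 0.708, 0.0, 0.001]
ft_force: [-0.2, 0.5, -2.3]
grip_width: 0.599
```

move_arm:
  targets:
    - {"delta_pos": [0,0,1],"turn": 0}
    - {"delta_pos": [0,0,2],"turn": 0}
    - {"delta_pos": [0,0,3],"turn": 0}
    - {"delta_pos": [0,0,3],"turn": 0}

```text
clock: 8.0
tcp_pos: [0.6269, -0.2902, -0.0091]
orientation: [0.706, 0.708, 0.0, 0.0]
ft_force: [-0.6, -0.6, -1.3]
grip_width: 0.599
```

```bash
python3 -c "
from h import *
go(.627,-.289,-.010,0)
save(crop(env.grab_frame('side'),260,250,160,150,5)[:600],'s7.png')
go(.627,-.289,-.010,0)
"
```

```text
t 8.0 pos [ 0.6269 -0.2902 -0.0091] jaw 0.15 tilt [ 0.0002 -0.0001] F [-0.6 -0.6 -1.3] grip 0.599
delta [1.2 0.1 0.9] turn 0.15 j [ 0.18  0.98  0.4   1.53 -0.51  0.73  0.8 ]
t 8.05 pos [ 0.6269 -0.2902 -0.0091] jaw 0.15 tilt [ 0.0002 -0.0001] F [ 0.7 -0.5 -1. ] grip 0.603
delta [1.2 0.1 0.9] turn 0.15 j [ 0.18  0.98  0.4   1.53 -0.51  0.73  0.8 ]
```

View pics/s7.png

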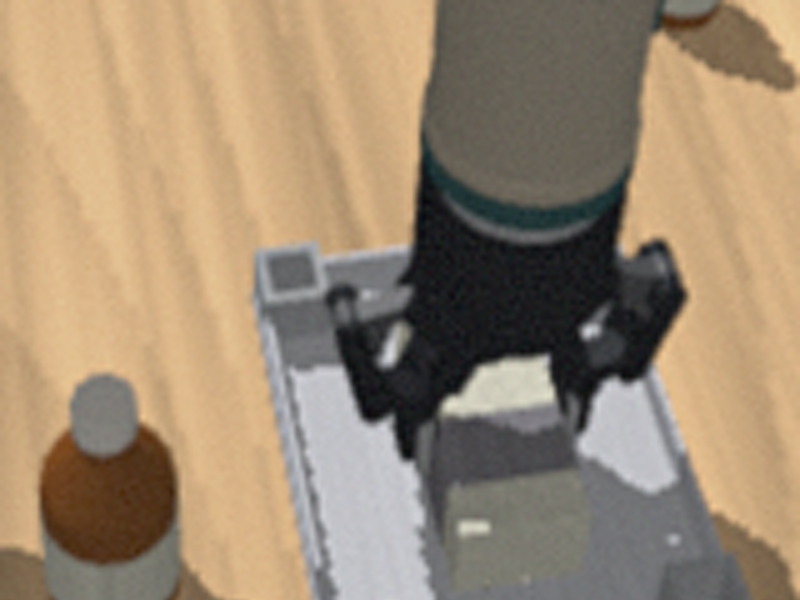

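The carton sits low in the tray with the gripper clear of the cups, but the force shows no contact yet. I'll creep down.

move_arm:
  targets:
    - {"delta_pos": [0,0,0.7],"turn": 0}
    - {"delta_pos": [0,0,1.4],"turn": 0}
    - {"delta_pos": [0,0,1.5],"turn": 0}
    - {"delta_pos": [0,0,1.5],"turn": 0}

```text
clock: 8.38
tcp_pos: [0.6269, -0.2902, -0.0092]
orientation: [0.706, 0.708, 0.0, 0.0]
ft_force: [-2.7, 1.1, 7.5]
grip_width: 0.598
```

move_arm:
  claw: -0.6
  targets:
    - {"delta_pos": [0,0,0],"turn": 0}
    - {"delta_pos": [0,0,0],"turn": 0}
    - {"delta_pos": [0,0,0],"turn": 0}
    - {"delta_pos": [0,0,-5],"turn": 0}
    - {"delta_pos": [0,0,-20],"turn": 0}
    - {"delta_pos": [0,0,-50],"turn": 0}
    - {"delta_pos": [0,0,-85],"turn": 0}
    - {"delta_pos": [0,0,-125],"turn": 0}
    - {"delta_pos": [0,0,-165],"turn": 0}
    - {"delta_pos": [0,0,-190],"turn": 0}

```text
clock: 9.22
tcp_pos: [0.6282, -0.2917, 0.1854]
orientation: [0.706, 0.708, 0.001, 0.003]
ft_force: [1.9, -0.7, 0.4]
grip_width: 0.803
```

```bash
python3 -c "
from h import *
go(.5525,.2905,.26,1.4)
save(crop(env.grab_frame('side'),260,250,160,150,5)[:600],'s8.png')
"
```

```text
t 9.2167 pos [ 0.6282 -0.2917  0.1854] jaw 0.13 tilt [ 0.0057 -0.0034] F [ 1.9 -0.7  0.4] grip 0.803
delta [582.1 -74.  -77. ] turn -1.27 j [ 0.12  0.76  0.52  1.42 -0.4   1.06  0.72]
```

View pics/s8.png

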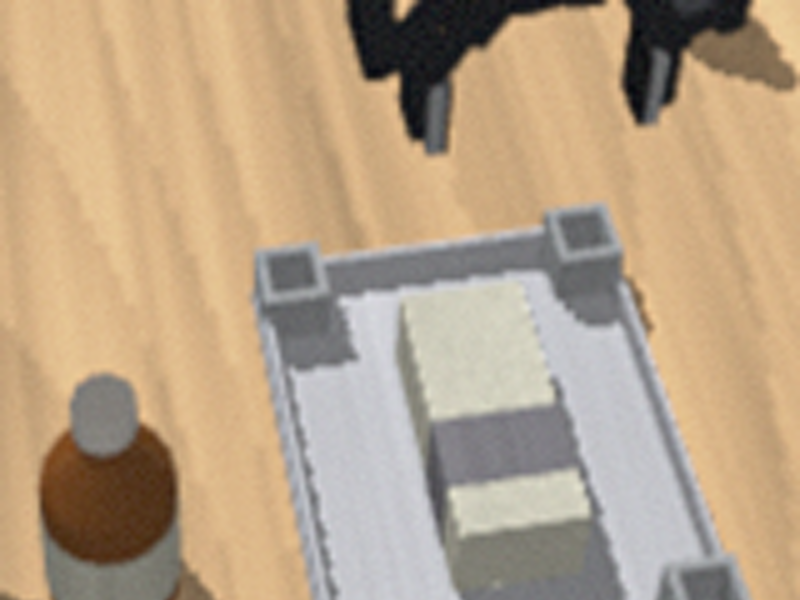

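The side view shows the carton flat in the middle of the tray, top face corners (403,305), (522,280), (588,487) and (448,515), and let go. The carton was squeezed on the jaw centre line, so it also checks camera against robot in x.

```bash
python3 -c "
from h import *
P=[(403,303),(522,280),(588,487),(448,515)]
Q=np.array([onz('side',(260+p[0]/5-.5,250+p[1]/5-.5),.048) for p in P]);print(Q.round(4),Q.mean(0))
save(crop(env.grab_frame('top'),380,155,100,75,8),'t8.png')
"
```

```text
[[ 0.6026 -0.2363  0.048 ]
 [ 0.6544 -0.2335  0.048 ]
 [ 0.6542 -0.3311  0.048 ]
 [ 0.5982 -0.3333  0.048 ]] [ 0.62734457 -0.28355947  0.048     ]
```

View pics/t8.png

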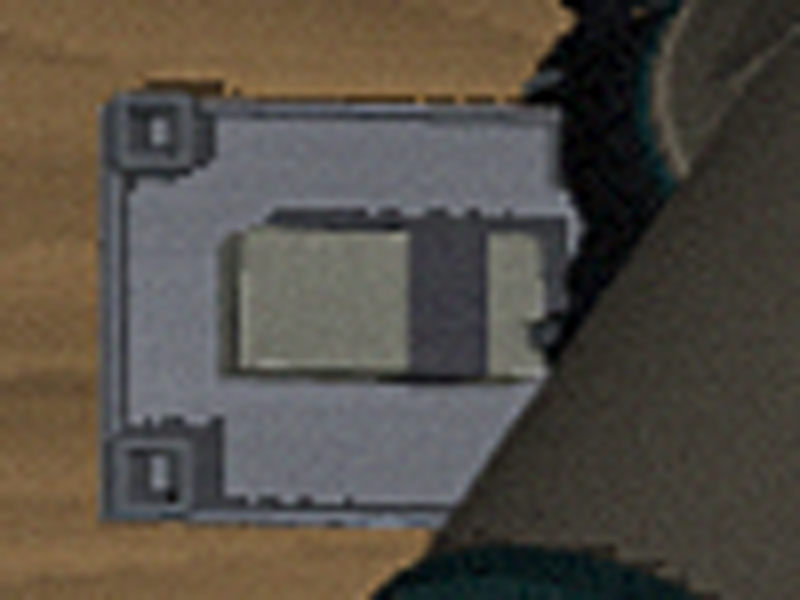

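Top view: the carton is central in the tray, spanning (228–550, 230–378) in the crop, and mid-x agrees with the robot's x. Next I move over to the bar with the jaws half open.

move_arm:
  claw: 0
  targets:
    - {"delta_pos": [15,-2,-25],"turn": 0}
    - {"delta_pos": [45,-5,-50],"turn": 0}
    - {"delta_pos": [78,-10,-75],"turn": 0}
    - {"delta_pos": [114,-14,-77],"turn": 0}
    - {"delta_pos": [150,-19,-77],"turn": 0}
    - {"delta_pos": [186,-24,-77],"turn": 0}
    - {"delta_pos": [222,-28,-77],"turn": 0}
    - {"delta_pos": [258,-33,-77],"turn": 0}
    - {"delta_pos": [294,-37,-77],"turn": 0}
    - {"delta_pos": [330,-42,-77],"turn": 0}

```text
clock: 10.15
tcp_pos: [0.5832, 0.0414, 0.2566]
orientation: [0.706, 0.708, 0.0, -0.0]
ft_force: [0.5, 0.5, -0.5]
grip_width: 0.5
```

```bash
python3 -c "
from h import *
go(.5525,.2905,.26,1.4)
"
```

```text
t 10.15 pos [0.5832 0.0414 0.2566] jaw 0.13 tilt [-0.      0.0003] F [ 0.5  0.5 -0.5] grip 0.5
delta [249.2 -30.1  -3.3] turn -1.27 j [-0.48  0.54  0.58  1.65 -0.33  1.05  0.2 ]
```

move_arm:
  targets:
    - {"delta_pos": [34,-4,0],"turn": 0}
    - {"delta_pos": [70,-9,0],"turn": -0.5}
    - {"delta_pos": [106,-13,0],"turn": -1}
    - {"delta_pos": [142,-17,0],"turn": -1.3}
    - {"delta_pos": [178,-22,0],"turn": -1.3}
    - {"delta_pos": [210,-25,0],"turn": -1.3}
    - {"delta_pos": [235,-28,0],"turn": -1.3}
    - {"delta_pos": [247,-30,0],"turn": -1.3}
    - {"delta_pos": [249,-30,0],"turn": -1.3}
    - {"delta_pos": [249,-30,0],"turn": -1.3}

```text
clock: 10.98
tcp_pos: [0.5532, 0.2878, 0.2562]
orientation: [0.698, 0.716, -0.0, 0.0]
ft_force: [0.1, 0.4, -0.2]
grip_width: 0.497
```

```bash
python3 -c "
from h import *
go(.5525,.2905,.26,1.4)
save(crop(env.grab_frame('side'),240,60,120,110,6)[:600],'s9.png')
save(crop(env.grab_frame('top'),170,145,130,90,6),'t9.png')
go(.5525,.2905,.16,1.4)
"
```

```text
t 10.9833 pos [0.5532 0.2878 0.2562] jaw 1.46 tilt [-0.0001 -0.0012] F [ 0.1  0.4 -0.2] grip 0.497
delta [ 2.7 -0.7 -3.8] turn 0.06 j [-0.86  0.6   0.57  1.54 -0.34  1.11 -0.19]
t 11.0833 pos [0.554  0.2857 0.2566] jaw 1.25 tilt [ 0.0005 -0.0016] F [0.1 0.3 0.7] grip 0.499
delta [ 5.  -1.5 96.6] turn -0.15 j [-0.86  0.6   0.57  1.54 -0.34  1.11 -0.19]
```

View pics/s9.png

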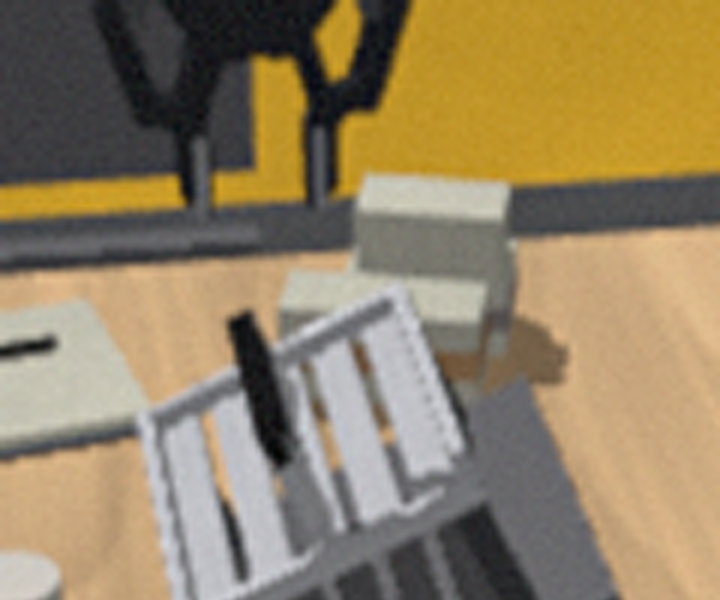

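View pics/t9.png

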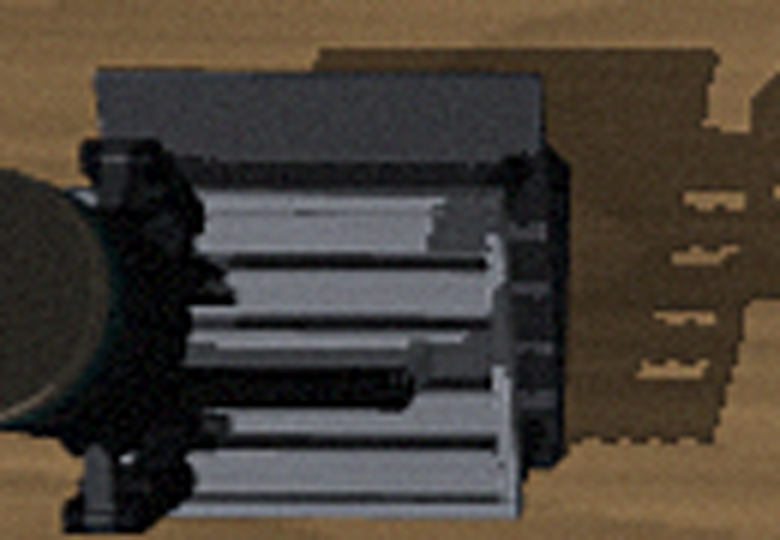

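Side crop: fingertips at (200,212) and (318,205), bar from (240,320) to (278,455) below them. Top crop: tips at (228,430) and (233,292), bar centre line at v≈388.

```bash
python3 -c "
from h import *
f=lambda p,x,y:(x+p[0]/6-.5,y+p[1]/6-.5)
a=tri(f((228,428),170,145),f((198,212),240,60));b=tri(f((235,292),170,145),f((318,205),240,60))
print(a,b,(a[0]+b[0])/2)
for s in((259,388),): print(tri(f((265,388),170,145),f(s,240,60)))
for z in(.27,.28,.29,.30): print(z,(proj('side',[.5535,.287,z])-[239.5,59.5])*6,(proj('top',[.5535,.287,z])-[169.5,144.5])*6)
"
```

```text
(array([0.52744636, 0.27462194, 0.29165534]), np.float64(0.0036851217005992635)) (array([0.57954309, 0.27546225, 0.29091716]), np.float64(0.002951100771199992)) [0.55349472 0.2750421  0.29128625]
(array([0.55167249, 0.29242934, 0.19285014]), np.float64(0.001493444952630717))
0.27 [260.40416913 240.51799828] [217.92863052 368.61634727]
0.28 [259.65147524 219.75593638] [209.37047884 366.1738346 ]
0.29 [258.89046525 198.76448598] [200.61250009 363.67429091]
0.3 [258.12100058 177.53982438] [191.64761285 361.11569514]
```

move_arm:
  targets:
    - {"delta_pos": [4,-2,15],"turn": 0}
    - {"delta_pos": [4,-2,38],"turn": 0}
    - {"delta_pos": [4,-2,60],"turn": 0}
    - {"delta_pos": [4,-2,78],"turn": 0}
    - {"delta_pos": [4,-2,90],"turn": 0}
    - {"delta_pos": [4,-2,98],"turn": 0}
    - {"delta_pos": [4,-2,104],"turn": 0}
    - {"delta_pos": [4,-2,108],"turn": 0}
    - {"delta_pos": [4,-2,108],"turn": 0}

```text
clock: 11.83
tcp_pos: [0.5514, 0.2922, 0.1482]
orientation: [0.698, 0.716, -0.0, 0.0]
ft_force: [0.1, 0.3, 0.7]
grip_width: 0.502
```

```bash
python3 -c "
from h import *
go(.552,.2905,.147,1.4)
save(crop(env.grab_frame('side'),240,60,120,110,6)[:600],'s10.png')
go(.552,.2905,.147,1.4)
"
```

```text
t 11.8333 pos [0.5514 0.2922 0.1482] jaw 1.41 tilt [-0.0001 -0.0002] F [0.1 0.3 0.7] grip 0.502
delta [-1.7  0.6  1.2] turn 0.01 j [-0.83  0.71  0.51  1.66 -0.42  0.88 -0.13]
t 11.8833 pos [0.5516 0.2925 0.1487] jaw 1.43 tilt [0.0005 0.0002] F [0.6 0.  0.2] grip 0.497
delta [-2.   0.4  1.7] turn 0.03 j [-0.83  0.71  0.51  1.66 -0.42  0.89 -0.13]
```

View pics/s10.png

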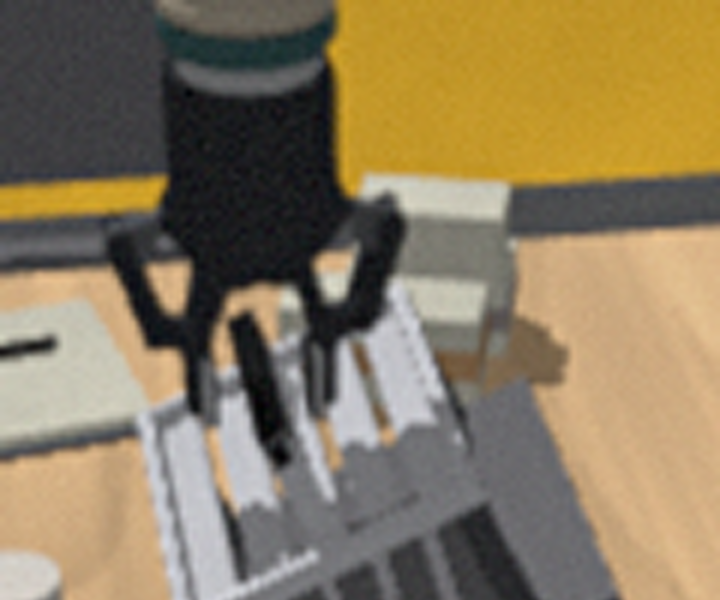

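The fingers straddle the bar, with tips at (207,420) and (322,412) and the bar centre at (259,385). Next I close.

move_arm:
  claw: 1
  targets:
    - {"delta_pos": [0,0,0],"turn": 0}
    - {"delta_pos": [0,0,0],"turn": 0}
    - {"delta_pos": [0,0,0],"turn": 0}
    - {"delta_pos": [0,0,0],"turn": 0}

```text
clock: 12.22
tcp_pos: [0.5515, 0.2928, 0.1493]
orientation: [0.698, 0.716, 0.001, 0.0]
ft_force: [-2.7, -0.4, 6.6]
grip_width: 0.203
```

```bash
python3 -c "
from h import *
go(.552,.2905,.147,1.4)
save(crop(env.grab_frame('side'),240,60,120,110,6)[:600],'s11.png')
go(.552,.2905,.147,1.4)
"
```

```text
t 12.2167 pos [0.5515 0.2928 0.1493] jaw 1.45 tilt [0.0011 0.0009] F [-2.7 -0.4  6.6] grip 0.203
delta [-2.3  0.4  2.3] turn 0.05 j [-0.83  0.7   0.51  1.66 -0.42  0.89 -0.13]
t 12.2667 pos [0.5516 0.2928 0.1493] jaw 1.45 tilt [0.0011 0.0009] F [-3.4  0.   5.4] grip 0.197
delta [-2.3  0.4  2.3] turn 0.05 j [-0.83  0.7   0.51  1.66 -0.42  0.89 -0.13]
```

View pics/s11.png

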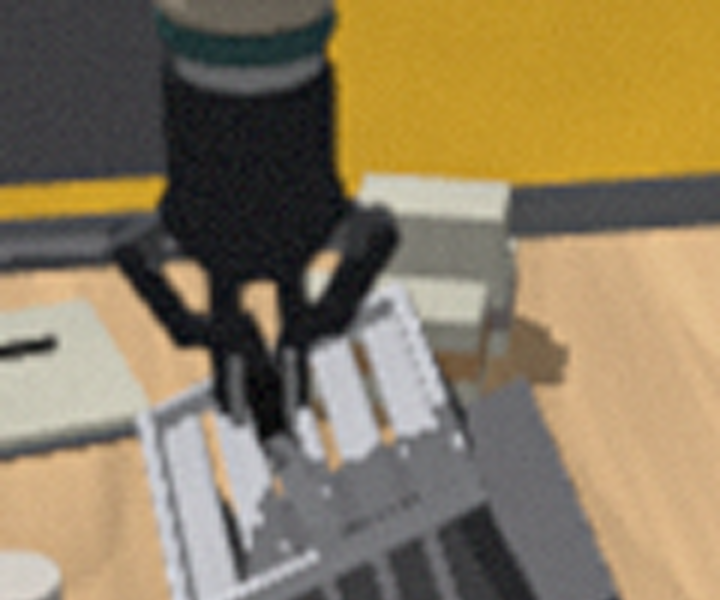

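Opening is 0.20 (17 mm), so the bar is gripped while still leaning. I'll lift slowly and let it swing upright.

move_arm:
  targets:
    - {"delta_pos": [0,0,-2],"turn": 0}
    - {"delta_pos": [0,0,-4],"turn": 0}
    - {"delta_pos": [0,0,-6],"turn": 0}
    - {"delta_pos": [0,0,-9],"turn": 0}
    - {"delta_pos": [0,0,-12],"turn": 0}
    - {"delta_pos": [0,0,-15],"turn": 0}
    - {"delta_pos": [0,0,-18],"turn": 0}
    - {"delta_pos": [0,0,-20],"turn": 0}

```text
clock: 12.93
tcp_pos: [0.5506, 0.2926, 0.1684]
orientation: [0.698, 0.716, -0.0, -0.0]
ft_force: [-0.5, -0.2, -5.8]
grip_width: 0.191
```

```bash
python3 -c "
from h import *
go(.552,.2905,.147,1.4)
save(crop(env.grab_frame('side'),240,60,120,110,6)[:600],'s12.png')
"
```

```text
t 12.9333 pos [0.5506 0.2926 0.1684] jaw 1.46 tilt [-0.0012 -0.0001] F [-0.5 -0.2 -5.8] grip 0.191
delta [-2.1  1.4 21.4] turn 0.06 j [-0.84  0.68  0.52  1.64 -0.41  0.93 -0.14]
```

View pics/s12.png

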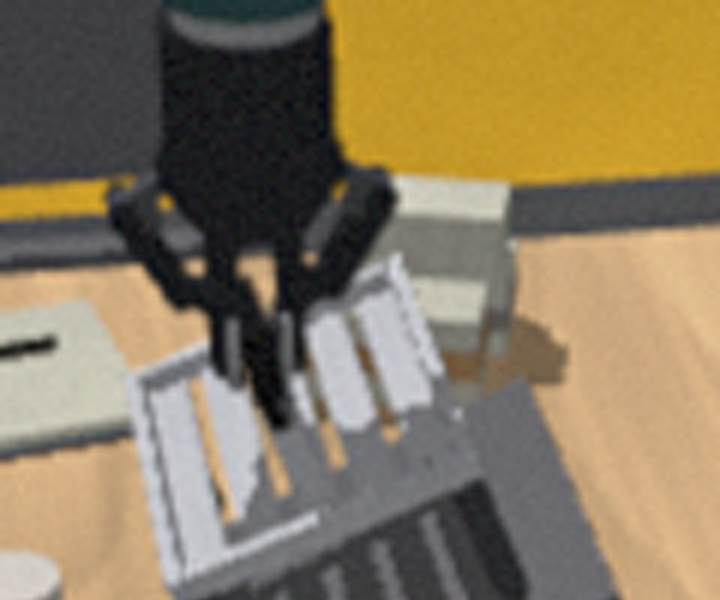

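It is off the board with about 5.8 N of weight carried and still leaning. I'll lift further clear and measure the lean.

move_arm:
  targets:
    - {"delta_pos": [0,0,-5],"turn": 0}
    - {"delta_pos": [0,0,-15],"turn": 0}
    - {"delta_pos": [0,0,-28],"turn": 0}
    - {"delta_pos": [0,0,-42],"turn": 0}
    - {"delta_pos": [0,0,-55],"turn": 0}
    - {"delta_pos": [0,0,-65],"turn": 0}
    - {"delta_pos": [0,0,-70],"turn": 0}
    - {"delta_pos": [0,0,-70],"turn": 0}

```text
clock: 13.65
tcp_pos: [0.552, 0.2928, 0.2399]
orientation: [0.698, 0.716, 0.001, 0.0]
ft_force: [1.3, -0.4, -5.2]
grip_width: 0.192
```

```bash
python3 -c "
from h import *
go(.552,.2905,.147,1.4)
save(crop(env.grab_frame('side'),220,20,140,150,5)[:600],'s13.png')
save(crop(env.grab_frame('top'),150,145,130,90,6),'t13.png')
go(.552,.2905,.147,1.4)
"
```

```text
t 13.65 pos [0.552  0.2928 0.2399] jaw 1.45 tilt [0.0023 0.0013] F [ 1.3 -0.4 -5.2] grip 0.192
delta [-2.4 -0.3 92.9] turn 0.05 j [-0.86  0.61  0.56  1.56 -0.36  1.07 -0.19]
t 13.75 pos [0.5508 0.2925 0.238 ] jaw 1.45 tilt [-0.0007 -0.0001] F [-0.4 -0.5 -5.9] grip 0.197
delta [-2.   1.2 91. ] turn 0.05 j [-0.86  0.61  0.56  1.56 -0.36  1.07 -0.19]
```

View pics/s13.png

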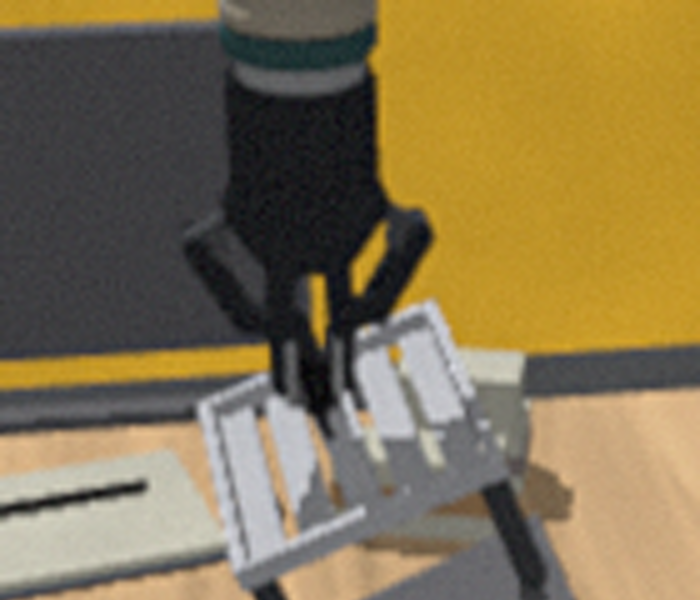

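View pics/t13.png

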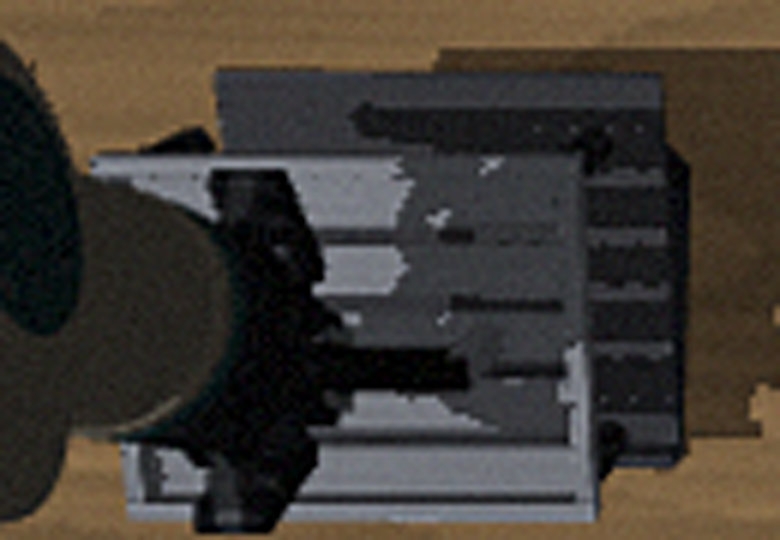

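Side crop: deck corners at (203,405), (430,305), (508,470) and (242,580). Top crop: (92,158), (580,158), (597,518) and (127,518).

```bash
python3 -c "
from h import *
np.set_printoptions(precision=4,suppress=True)
f=lambda p,x,y,k:(x+p[0]/k-.5,y+p[1]/k-.5)
a=dict(pp=(92,158),pm=(580,158),mm=(597,518),mp=(127,518));b=dict(pp=(430,305),pm=(508,468),mm=(242,580),mp=(203,405))
r={k:tri(f(a[k],150,145,6),f(b[k],220,20,5)) for k in a}
for k in r: print(k,*r[k])
for q in'pm':
  d=r['p'+q][0]-r['m'+q][0];print(d,np.degrees(np.arctan2(d[2],d[0])))
print(sum(r[k][0] for k in r)/4)
"
```

```text
pp [0.6319 0.3867 0.2748] 0.0027735175629250777
pm [0.6391 0.1971 0.2707] 0.0015128779134067779
mm [0.5008 0.1945 0.2193] 0.0029114314295520154
mp [0.4962 0.3842 0.2232] 0.0027270310952872993
[0.1356 0.0024 0.0516] 20.840343757237246
[0.1383 0.0026 0.0514] 20.368084587174277
[0.567  0.2906 0.247 ]
```

The tier leans about 20.6° in the grip, held by pad friction. To straighten it, I'll set its lower feet on free table at about x 0.56, y 0.04 and roll it upright about those feet by moving the tool +x along an arc.

```bash
python3 -c "
from h import *
go(.55,.04,.125,0)
"
```

```text
t 13.75 pos [0.5508 0.2925 0.238 ] jaw 1.45 tilt [-0.0007 -0.0001] F [-0.4 -0.5 -5.9] grip 0.197
delta [-252.4   -7.1  113.1] turn 1.45 j [-0.86  0.61  0.56  1.56 -0.36  1.07 -0.19]
```

move_arm:
  targets:
    - {"delta_pos": [-8,0,0],"turn": 0}
    - {"delta_pos": [-25,0,0],"turn": 0.5}
    - {"delta_pos": [-50,0,0],"turn": 1}
    - {"delta_pos": [-80,1,0],"turn": 1.5}
    - {"delta_pos": [-110,2,0],"turn": 1.5}
    - {"delta_pos": [-140,3,0],"turn": 1.5}
    - {"delta_pos": [-170,4,0],"turn": 1.5}
    - {"delta_pos": [-200,5,0],"turn": 1.5}
    - {"delta_pos": [-228,5,10],"turn": 1.5}
    - {"delta_pos": [-246,5,30],"turn": 1.5}

```text
clock: 14.58
tcp_pos: [0.5635, 0.0399, 0.2102]
orientation: [0.709, 0.705, 0.001, 0.003]
ft_force: [0.7, -1.2, -5.2]
grip_width: 0.196
```

move_arm:
  targets:
    - {"delta_pos": [-5,0,20],"turn": 0}
    - {"delta_pos": [-7,0,40],"turn": 0}
    - {"delta_pos": [-7,0,60],"turn": 0}
    - {"delta_pos": [-7,0,75],"turn": 0}
    - {"delta_pos": [-7,0,85],"turn": 0}
    - {"delta_pos": [-7,0,90],"turn": 0}
    - {"delta_pos": [-7,0,90],"turn": 0}

```text
clock: 15.17
tcp_pos: [0.5615, 0.0387, 0.1175]
orientation: [0.708, 0.706, -0.001, -0.0]
ft_force: [0.1, -0.4, -5.3]
grip_width: 0.188
```

```bash
python3 -c "
from h import *
go(.55,.04,.10,0)
save(crop(env.grab_frame('side'),240,110,140,140,5)[:600],'s14.png')
go(.55,.04,.10,0)
"
```

```text
t 15.1667 pos [0.5615 0.0387 0.1175] jaw -0.11 tilt [-0.002  -0.0008] F [ 0.1 -0.4 -5.3] grip 0.188
delta [  1.2 -11.5  17.5] turn -0.11 j [-0.42  0.67  0.48  1.86 -0.44  0.73  0.31]
t 15.2167 pos [0.5623 0.039  0.1183] jaw -0.09 tilt [-0.0003 -0.0005] F [-0.3 -0.6 -5.1] grip 0.197
delta [  1.  -12.3  18.3] turn -0.09 j [-0.42  0.67  0.48  1.86 -0.44  0.73  0.31]
```

View pics/s14.png

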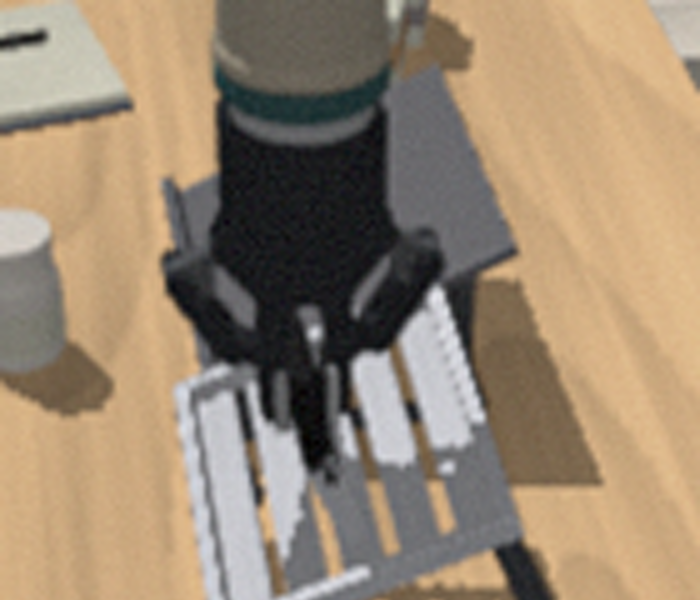

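The tier is clear of the stand and the jar. I'll lower slowly to touch the low feet.

move_arm:
  targets:
    - {"delta_pos": [0,0,4],"turn": 0}
    - {"delta_pos": [0,0,8],"turn": 0}
    - {"delta_pos": [0,0,12],"turn": 0}
    - {"delta_pos": [0,0,15],"turn": 0}
    - {"delta_pos": [0,0,18],"turn": 0}

```text
clock: 15.63
tcp_pos: [0.5624, 0.0399, 0.1001]
orientation: [0.707, 0.707, 0.0, -0.0]
ft_force: [0.3, 0.2, -6.1]
grip_width: 0.191
```

move_arm:
  targets:
    - {"delta_pos": [0,0,2],"turn": 0}
    - {"delta_pos": [0,0,4],"turn": 0}
    - {"delta_pos": [0,0,4],"turn": 0}

```text
clock: 15.88
tcp_pos: [0.5635, 0.0397, 0.0964]
orientation: [0.707, 0.707, 0.001, 0.001]
ft_force: [1.5, 0.2, -4.4]
grip_width: 0.159
```

Contact made, and the grip has narrowed to 0.159, so the tier is already turning. Next I roll it along the arc.

move_arm:
  targets:
    - {"delta_pos": [0,5,2],"turn": 0}
    - {"delta_pos": [0,11,3.5],"turn": 0}
    - {"delta_pos": [0,16,5],"turn": 0}
    - {"delta_pos": [0,21,6],"turn": 0}

```text
clock: 16.22
tcp_pos: [0.5842, 0.0398, 0.0899]
orientation: [0.707, 0.707, -0.0, 0.0]
ft_force: [0.7, 0.4, -5.1]
grip_width: 0.149
```

```bash
python3 -c "
from h import *
go(.55,.04,.10,0)
save(crop(env.grab_frame('side'),240,130,140,140,5)[:600],'s15.png')
"
```

```text
t 16.2167 pos [0.5842 0.0398 0.0899] jaw -0.04 tilt [ 0.0001 -0.0002] F [ 0.7  0.4 -5.1] grip 0.149
delta [  0.2 -34.2 -10.1] turn -0.04 j [-0.4   0.73  0.46  1.81 -0.47  0.7   0.32]
```

View pics/s15.png

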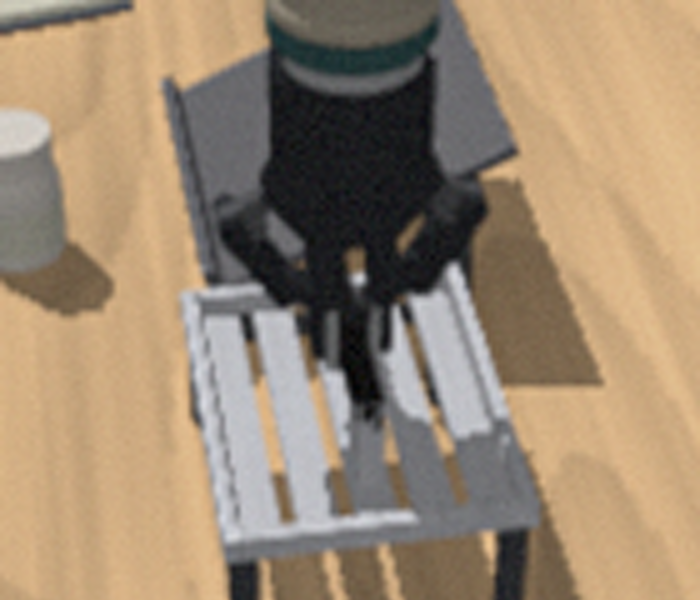

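It has snapped nearly upright, with the opening at 0.149 so the bar is flat in the pads. I'll press it lightly on the table to level it fully.

move_arm:
  targets:
    - {"delta_pos": [0,0,3],"turn": 0}
    - {"delta_pos": [0,0,6],"turn": 0}
    - {"delta_pos": [0,0,8],"turn": 0}
    - {"delta_pos": [0,0,8],"turn": 0}

```text
clock: 16.6
tcp_pos: [0.5838, 0.0398, 0.0846]
orientation: [0.708, 0.707, 0.001, -0.0]
ft_force: [-3.9, 0.1, 13.7]
grip_width: 0.15
```

```bash
python3 -c "
from h import *
go(.55,.04,.10,0)
"
```

```text
t 16.6 pos [0.5838 0.0398 0.0846] jaw -0.07 tilt [0.0013 0.0015] F [-3.9  0.1 13.7] grip 0.15
delta [  0.2 -33.8 -15.4] turn -0.07 j [-0.39  0.74  0.45  1.82 -0.48  0.69  0.33]
```

Four-foot contact comes at TCP z≈0.0846 (about 19 N net). Next I lift and carry to above the cups.

move_arm:
  targets:
    - {"delta_pos": [0,0,-10],"turn": 0}
    - {"delta_pos": [0,2,-30],"turn": 0}
    - {"delta_pos": [-6,5,-55],"turn": 0}
    - {"delta_pos": [-25,12,-75],"turn": 0}
    - {"delta_pos": [-52,20,-85],"turn": 0}
    - {"delta_pos": [-82,28,-85],"turn": 0}
    - {"delta_pos": [-114,36,-85],"turn": 0}
    - {"delta_pos": [-146,42,-85],"turn": 0}
    - {"delta_pos": [-178,43,-85],"turn": 0}
    - {"delta_pos": [-210,43,-85],"turn": 0}

```text
clock: 17.43
tcp_pos: [0.6259, -0.1715, 0.1669]
orientation: [0.707, 0.707, -0.0, -0.0]
ft_force: [0.7, 0.1, -6.3]
grip_width: 0.148
```

```bash
python3 -c "
from h import *
go(.627,-.2867,.15,0)
"
```

```text
t 17.4333 pos [ 0.6259 -0.1715  0.1669] jaw -0.03 tilt [-0.0009  0.0002] F [ 0.7  0.1 -6.3] grip 0.148
delta [-115.2    1.2   16.9] turn -0.03 j [-0.06  0.72  0.5   1.57 -0.39  0.96  0.56]
```

move_arm:
  targets:
    - {"delta_pos": [-30,1,0],"turn": 0}
    - {"delta_pos": [-60,1,0],"turn": 0}
    - {"delta_pos": [-85,1,2],"turn": 0}
    - {"delta_pos": [-103,1,5],"turn": 0}
    - {"delta_pos": [-112,1,10],"turn": 0}
    - {"delta_pos": [-115,1,15],"turn": 0}
    - {"delta_pos": [-115,1,17],"turn": 0}
    - {"delta_pos": [-115,1,17],"turn": 0}
    - {"delta_pos": [-115,1,17],"turn": 0}

```text
clock: 18.18
tcp_pos: [0.6277, -0.2824, 0.1498]
orientation: [0.706, 0.708, 0.001, -0.001]
ft_force: [0.3, 0.2, -5.6]
grip_width: 0.149
```

```bash
python3 -c "
from h import *
go(.627,-.2867,.15,0)
save(crop(env.grab_frame('side'),280,200,150,200,4)[:],'s16.png')
save(crop(env.grab_frame('top'),360,140,130,95,6),'t16.png')
go(.627,-.2867,.15,0)
"
```

```text
t 18.1833 pos [ 0.6277 -0.2824  0.1498] jaw 0.1 tilt [-0.0006  0.0023] F [ 0.3  0.2 -5.6] grip 0.149
delta [-4.3 -0.7 -0.3] turn 0.1 j [ 0.13  0.79  0.47  1.46 -0.4   0.99  0.7 ]
t 18.2833 pos [ 0.6278 -0.2834  0.1504] jaw 0.08 tilt [0.0003 0.0009] F [-0.9 -0.3 -7. ] grip 0.149
delta [-3.3 -0.8  0.4] turn 0.08 j [ 0.13  0.79  0.47  1.46 -0.4   0.99  0.71]
```

View pics/s16.png

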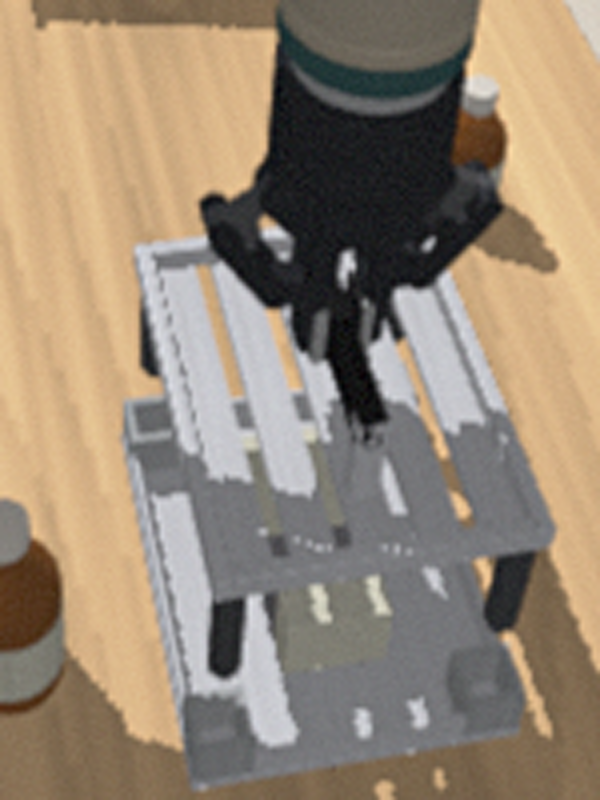

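View pics/t16.png

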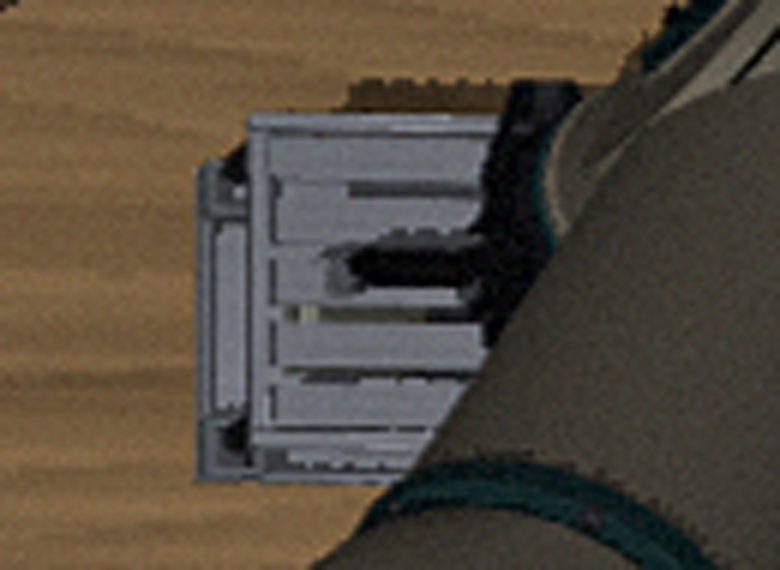

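Side crop: near-post feet at (225,672) and (500,626), deck corners at (137,247), (210,585) and (552,533), cups below. Top crop: deck corners at (248,115) and (251,440).

```bash
python3 -c "
from h import *
np.set_printoptions(precision=4,suppress=True)
f=lambda p,x,y,k:(x+p[0]/k-.5,y+p[1]/k-.5)
zf=.0658
S=lambda p,z:onz('side',f(p,280,200,4),z);T=lambda p,z:onz('top',f(p,360,140,6),z)
mm=S((225,672),zf);pm=S((500,627),zf);print('feet',mm,pm, 'ctr', (mm+pm)/2+[0,.085,0])
for n,p,o in(('mp',(137,247),(.075,-.095)),('mm',(212,582),(.075,.095)),('pm',(552,530),(-.075,.095))):
  q=S(p,zf+.09);print(n,q,'ctr',q[:2]+o)
for n,p,o in(('pp',(248,115),(-.075,-.095)),('mp',(250,443),(.075,-.095))):
  q=T(p,zf+.09);print('top',n,q,'ctr',q[:2]+o)
print('pp',tri(f((248,115),360,140,6),f((430,222),280,200,4)),tri(f((250,443),360,140,6),f((137,247),280,200,4)))
# cups now in side
for n,p,o in(('mp',(155,418),(.065,-.085)),('mm',(221,722),(.065,.085)),('pm',(486,672),(-.065,.085))):
  q=S(p,.034);print('cup',n,q,q[:2]+o)
"
```

```text
feet [ 0.5638 -0.3682  0.0658] [ 0.6938 -0.3685  0.0658] ctr [ 0.6288 -0.2833  0.0658]
mp [ 0.5539 -0.1903  0.1558] ctr [ 0.6289 -0.2853]
mm [ 0.5523 -0.3772  0.1558] ctr [ 0.6273 -0.2822]
pm [ 0.7001 -0.3779  0.1558] ctr [ 0.6251 -0.2829]
top pp [ 0.7019 -0.1879  0.1558] ctr [ 0.6269 -0.2829]
top mp [ 0.5556 -0.1887  0.1558] ctr [ 0.6306 -0.2837]
pp (array([ 0.7053, -0.19  ,  0.1464]), np.float64(0.0024996727769208615)) (array([ 0.555 , -0.1889,  0.1543]), np.float64(0.001584884245445002))
cup mp [ 0.5628 -0.2034  0.034 ] [ 0.6278 -0.2884]
cup mm [ 0.562  -0.3746  0.034 ] [ 0.627  -0.2896]
cup pm [ 0.6903 -0.3722  0.034 ] [ 0.6253 -0.2872]
```

Tier centre ≈ (0.628, −0.2833), tray centre ≈ (0.627, −0.2885). I'll shift by about −5 mm in y and −1 mm in x while lowering part way, then check again.

move_arm:
  targets:
    - {"delta_pos": [-2,-0.5,4],"turn": 0}
    - {"delta_pos": [-3,-1,10],"turn": 0}
    - {"delta_pos": [-3,-1,16],"turn": 0}
    - {"delta_pos": [-3,-1,20],"turn": 0}
    - {"delta_pos": [-3,-1,20],"turn": 0}
    - {"delta_pos": [-3,-1,20],"turn": 0}

```text
clock: 18.78
tcp_pos: [0.6258, -0.288, 0.1296]
orientation: [0.707, 0.707, -0.0, -0.001]
ft_force: [-0.1, 0.1, -5.5]
grip_width: 0.149
```

```bash
python3 -c "
from h import *
go(.627,-.2885,.13,0)
save(crop(env.grab_frame('side'),300,320,120,80,6)[:],'s17.png')
go(.627,-.2885,.13,0)
"
```

```text
t 18.7833 pos [ 0.6258 -0.288   0.1296] jaw -0.05 tilt [-0.001   0.0006] F [-0.1  0.1 -5.5] grip 0.149
delta [-0.5  1.2 -0.4] turn -0.05 j [ 0.14  0.81  0.46  1.47 -0.41  0.95  0.72]
t 18.8333 pos [ 0.6261 -0.2882  0.1301] jaw -0.05 tilt [-0.0002  0.0001] F [ 0.3 -0.6 -5.9] grip 0.15
delta [-0.3  0.9  0.1] turn -0.05 j [ 0.14  0.81  0.46  1.47 -0.41  0.95  0.72]
```

View pics/s17.png

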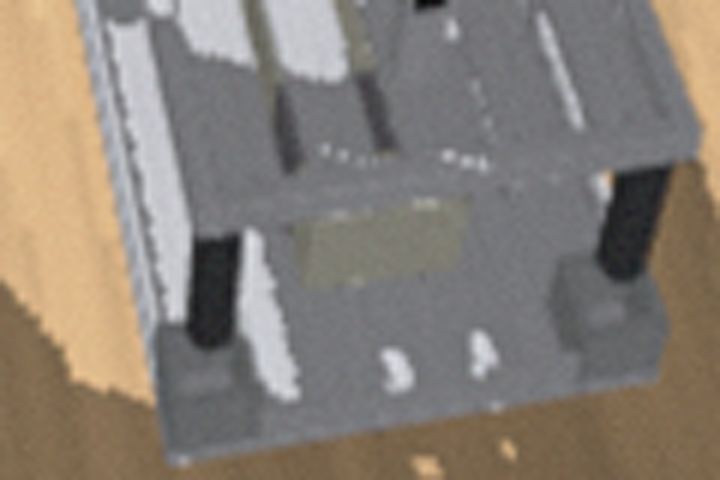

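```bash
python3 -c "
from h import *
f=lambda p:(300+p[0]/6-.5,320+p[1]/6-.5)
for p in((208,342),(622,276)): print('foot',onz('side',f(p),.0455).round(4))
for p in((205,362),(609,304)): print('cup',onz('side',f(p),.034).round(4))
for c in((.627,-.2887),):
  for s in(-1,1): print('pred foot/cup px',[((proj('side',[c[0]+.065*s,c[1]-.085,z])-[299.5,319.5])*6).round(0) for z in(.0455,.034)])
"
```

```text
foot [ 0.5605 -0.3738  0.0455]
foot [ 0.6919 -0.375   0.0455]
cup [ 0.5601 -0.3739  0.034 ]
cup [ 0.6886 -0.3773  0.034 ]
pred foot/cup px [array([213., 341.]), array([211., 360.])]
pred foot/cup px [array([621., 272.]), array([616., 292.])]
```

The feet are within about 1 mm of the cup centres. I'll lower slowly into them.

move_arm:
  targets:
    - {"delta_pos": [0,0.7,3],"turn": 0}
    - {"delta_pos": [0,0.7,6],"turn": 0}
    - {"delta_pos": [0,0.7,9],"turn": 0}
    - {"delta_pos": [0,0.7,12],"turn": 0}
    - {"delta_pos": [0,0.7,15],"turn": 0}
    - {"delta_pos": [0,0.7,17],"turn": 0}
    - {"delta_pos": [0,0.7,17],"turn": 0}

```text
clock: 19.42
tcp_pos: [0.6264, -0.288, 0.1125]
orientation: [0.707, 0.707, -0.0, -0.001]
ft_force: [0.3, -0.1, -5.9]
grip_width: 0.152
```

```bash
python3 -c "
from h import *
go(.627,-.2885,.0906,0)
save(crop(env.grab_frame('side'),300,320,120,80,6)[:],'s18.png')
go(.627,-.2885,.0906,0)
"
```

```text
t 19.4167 pos [ 0.6264 -0.288   0.1125] jaw -0.05 tilt [-0.0011  0.0005] F [ 0.3 -0.1 -5.9] grip 0.152
delta [-0.5  0.6 21.9] turn -0.05 j [ 0.15  0.83  0.45  1.49 -0.42  0.93  0.73]
t 19.4667 pos [ 0.6266 -0.2881  0.1129] jaw -0.05 tilt [-0.0006  0.0003] F [ 0.1  0.3 -6. ] grip 0.154
delta [-0.4  0.4 22.3] turn -0.05 j [ 0.15  0.83  0.45  1.49 -0.42  0.93  0.73]
```

View pics/s18.png

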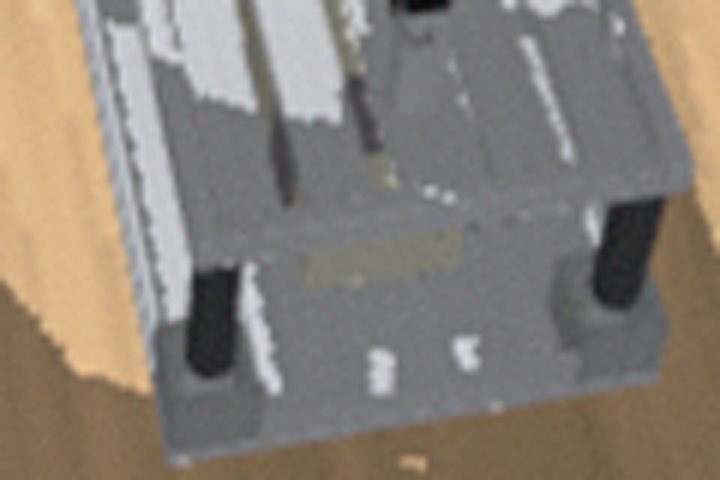

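The feet have entered the cups, at (210,372) and (617,305), with no side force. Continuing down.

move_arm:
  targets:
    - {"delta_pos": [0,0,2],"turn": 0}
    - {"delta_pos": [0,0,5],"turn": 0}
    - {"delta_pos": [0,0,8],"turn": 0}
    - {"delta_pos": [0,0,11],"turn": 0}
    - {"delta_pos": [0,0,14],"turn": 0}
    - {"delta_pos": [0,0,16],"turn": 0}
    - {"delta_pos": [0,0,17],"turn": 0}
    - {"delta_pos": [0,0,17],"turn": 0}

```text
clock: 20.13
tcp_pos: [0.6266, -0.2882, 0.0959]
orientation: [0.707, 0.707, -0.0, -0.0]
ft_force: [0.5, 0.0, -5.9]
grip_width: 0.152
```

```bash
python3 -c "
from h import *
go(.627,-.2885,.0906,0)
"
```

```text
t 20.1333 pos [ 0.6266 -0.2882  0.0959] jaw -0.05 tilt [-0.0006  0.0003] F [ 0.5  0.  -5.9] grip 0.152
delta [-0.3  0.4  5.3] turn -0.05 j [ 0.15  0.85  0.45  1.5  -0.43  0.9   0.73]
```

move_arm:
  targets:
    - {"delta_pos": [0,0,1.5],"turn": 0}
    - {"delta_pos": [0,0,3],"turn": 0}
    - {"delta_pos": [0,0,4.5],"turn": 0}
    - {"delta_pos": [0,0,6],"turn": 0}
    - {"delta_pos": [0,0,7],"turn": 0}
    - {"delta_pos": [0,0,7],"turn": 0}

```text
clock: 20.63
tcp_pos: [0.6271, -0.2883, 0.0908]
orientation: [0.707, 0.707, 0.0, 0.0]
ft_force: [-1.9, 2.5, 5.1]
grip_width: 0.152
```

```bash
python3 -c "
from h import *
go(.627,-.2885,.0906,0)
"
```

```text
t 20.6333 pos [ 0.6271 -0.2883  0.0908] jaw -0.05 tilt [0.0009 0.0001] F [-1.9  2.5  5.1] grip 0.152
delta [-0.2 -0.1  0.2] turn -0.05 j [ 0.15  0.85  0.44  1.5  -0.43  0.88  0.74]
```

Seated at TCP z = 0.0908 (0.0906 expected) with about 11 N net contact. Next I release and retreat upward.

move_arm:
  claw: 0.1
  targets:
    - {"delta_pos": [0,0,0],"turn": 0}
    - {"delta_pos": [0,0,0],"turn": 0}
    - {"delta_pos": [0,0,0],"turn": 0}
    - {"delta_pos": [0,0,0],"turn": 0}
    - {"delta_pos": [0,0,-5],"turn": 0}
    - {"delta_pos": [0,0,-20],"turn": 0}
    - {"delta_pos": [0,0,-45],"turn": 0}
    - {"delta_pos": [0,0,-80],"turn": 0}
    - {"delta_pos": [0,0,-110],"turn": 0}
    - {"delta_pos": [0,0,-130],"turn": 0}

```text
clock: 21.47
tcp_pos: [0.6279, -0.2894, 0.2232]
orientation: [0.707, 0.707, 0.001, 0.002]
ft_force: [0.5, -0.2, 0.6]
grip_width: 0.449
```

move_arm:
  targets:
    - {"delta_pos": [10,0,-5],"turn": 0}
    - {"delta_pos": [30,0,-10],"turn": 0}
    - {"delta_pos": [60,0,-10],"turn": 0}
    - {"delta_pos": [95,0,-10],"turn": 0}
    - {"delta_pos": [130,0,-10],"turn": 0}
    - {"delta_pos": [165,0,-10],"turn": 0}
    - {"delta_pos": [190,0,-10],"turn": 0}
    - {"delta_pos": [200,0,-10],"turn": 0}
    - {"delta_pos": [200,0,-10],"turn": 0}

```text
clock: 22.22
tcp_pos: [0.627, -0.0836, 0.2284]
orientation: [0.705, 0.709, 0.0, -0.001]
ft_force: [0.0, -0.6, -0.1]
grip_width: 0.453
```

```bash
python3 -c "
from h import *
go(.627,-.2885,.0906,0)
s=env.grab_frame('side');save(s,'s19.png');save(crop(s,290,240,140,160,5)[:600],'s19z.png')
save(crop(env.grab_frame('top'),360,140,130,95,6),'t19.png')
"
```

```text
t 22.2167 pos [ 0.627  -0.0836  0.2284] jaw 0.28 tilt [-0.0013  0.0024] F [ 0.  -0.6 -0.1] grip 0.453
delta [-205.2   -0.8  137.4] turn 0.28 j [-0.22  0.63  0.53  1.55 -0.35  1.06  0.4 ]
```

View pics/s19.png

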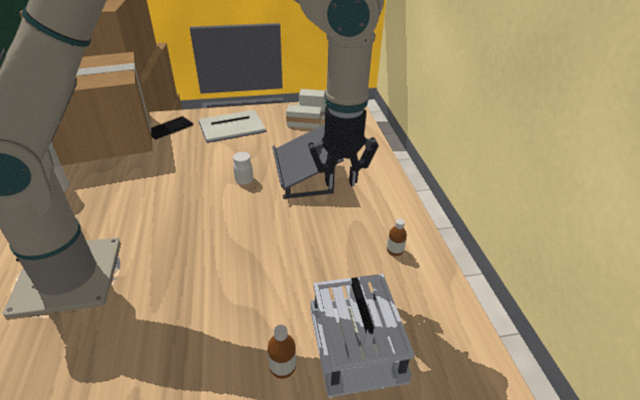

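View pics/s19z.png

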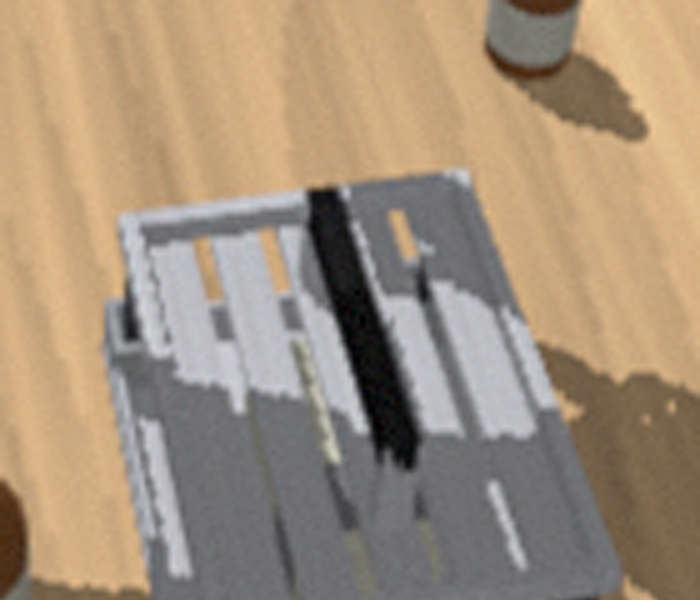

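View pics/t19.png

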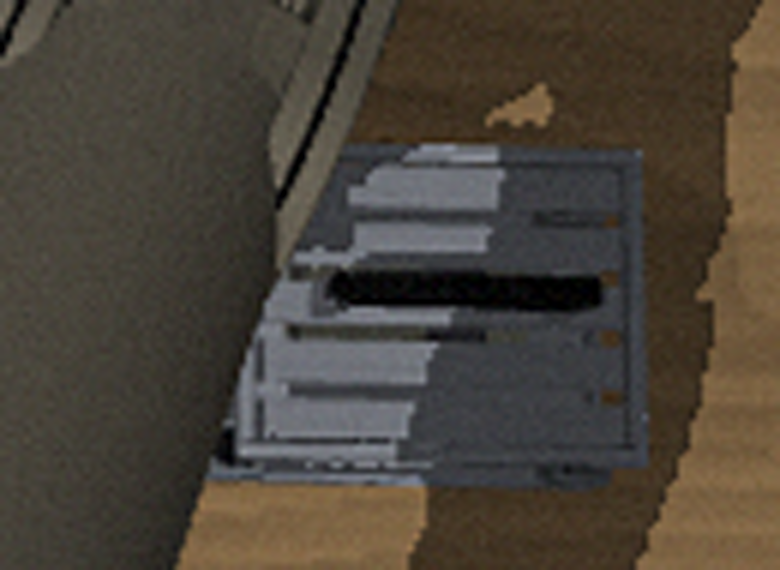

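```bash
python3 -c "
from h import *
f=lambda p,x,y,k:(x+p[0]/k-.5,y+p[1]/k-.5)
for p,o in(((120,214),(.075,-.095)),((468,171),(-.075,-.095)),((620,588),(-.075,.095))):
  q=onz('side',f(p,290,240,5),.096);print('side',q[:2].round(4),(q[:2]+o).round(4))
for p,o in(((643,150),(-.075,.095)),((648,466),(.075,.095)),((236,461),(.075,-.095))):
  q=onz('top',f(p,360,140,6),.096);print('top',q[:2].round(4),(q[:2]+o).round(4))
print(tri(f((643,150),360,140,6),f((620,588),290,240,5)),tri(f((236,461),360,140,6),f((120,214),290,240,5)))
"
```

```text
side [ 0.5535 -0.1939] [ 0.6285 -0.2889]
side [ 0.7024 -0.1957] [ 0.6274 -0.2907]
side [ 0.6987 -0.389 ] [ 0.6237 -0.294 ]
top [ 0.7029 -0.3853] [ 0.6279 -0.2903]
top [ 0.5539 -0.3843] [ 0.6289 -0.2893]
top [ 0.5518 -0.1936] [ 0.6268 -0.2886]
(array([ 0.70218258, -0.38658579,  0.09135211]), np.float64(0.0034551095505437873)) (array([ 0.55266777, -0.19371355,  0.09579484]), np.float64(0.0016436809077666))
```

The tier is home and level (deck corners at z≈0.096, centre ≈ (0.627, −0.290)). The bottles and jar are at the same pixels as at the start. I'll hand in.

```bash
python3 -c "
from rig import env
print(env.sign_off())"
```

```text
the job is handed in; nothing more can be done
None
```

I laid the carton flat in the lower tier, seated the upper tier in all four cups, let go of both, and handed the job in at about 22 s. No verdict was reported.

**What went differently from plan**
- **Carton grasp:** the first try closed above the carton without moving it. The pictures put the real tool about 35 mm higher than the reported TCP, so I corrected for that and the second grasp held.
- **Upper tier:** it hung leaning about 20° in the grip after lifting off the stand. I set its low feet on free table to roll it upright, then levelled it on all four feet before carrying it over.

**Last checks**
- **Tier height:** it seated at a TCP height of 0.0908 m, against 0.0906 m expected. Both triangulated deck corners were near the expected 0.096 m, reading 0.0914 and 0.0958 m.
- **Tier position:** most deck corners put its centre at about (0.628, −0.290), within 1–2 mm of the tray centre at (0.627, −0.289). One side-view corner disagreed, about 5–6 mm away and with a height reading about 4–5 mm low. I took it as a pixel-reading error.
- **Carton:** it was flat and central when I let go. After the tier went on, I could see it only through the slats.
- **Bystanders:** by eye in the last side view, the bottles and jar stand where they were at the start.
- **Robot:** it ended clear of everything, with the force reading near zero.

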